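# Pack the laundry tray and bar it before the spin cycle

## Robot

A 6-joint arm with a two-finger parallel gripper is mounted at the origin on the work surface. World frame = base frame: x ahead of the robot, y to its left, z up, the work surface at z = 0. Lengths are in m, angles in rad, forces in N, time in s.
With the tool pointing down it reaches from about 0.225 to 0.875 m from the base axis. Payload 3.4 kg.
Tool frame: the origin (TCP) lies on the mounting face of the last link; the fingertips stand 173 mm ahead of it and the grasp point (between the pads) lies 155 mm ahead of it; z points along the fingers, y is the line along which they close (so a half turn about z gives the same grasp; the last joint's range is limited). The gripper opens to 85 mm and grips with 20 to 120 N. Pads are 22 mm wide; open, the fingers measure 114 mm over their backs; the gripper's body (76 mm by 85 mm) begins 54 mm behind the grasp point. The pads swing forward as they close: fully open they stand 13 mm farther back than shut.
Start: joints at [-1.38, 0.276, 1.505, -0, 1.361, -0.121], TCP at [0.176, -0.547, 0.405] pointing down, gripper open.
Joint ranges: [-2.89, 2.89], [-0.75, 2.08], [0.22, 2.7], [-1.18, 4.32], [0.11, 2.71], [-2.7, 2.7]. Speed limits (rad/s): [2.57, 2.57, 3.14, 3.14, 3.14, 3.14].

## Interface

Orientations are given as a unit quaternion [w, x, y, z].
In Python, from rig import manip gives the robot as it stands.
- The arm moves only by the tool carry_out, never from a script. Its arguments are lists of equal length, an entry for each row: "linear": the shift along the world's x, y, z each as a share of 500 mm, from -1 to 1, a list of three; "angular": the turn, a rotation vector about the world's x, y, z each as a share of 0.08 rad, from -1 to 1, a list of three; "hand": the opening, from 0 (shut) to 1 (fully open). In form: {"linear": [[x, y, z], ...], "angular": [[rx, ry, rz], ...], "hand": [hand, ...]}. A call has 1 to 8 rows; each row shifts and turns the commanded pose from where the row before left it; what a row does not reach is not made up. A row lasts 1/12 s, in which the tool goes at most 41.7 mm and 7.16 degrees, less where a joint would pass 70% of its speed; a pose out of reach is approached as far as the arm can. A call with a number of a shift or a turn outside -1 to 1 is refused whole. A call with a gripper value outside its range is refused whole. The fingers move at their own pace and stop on an object; "force" is the grip in N (left out, the last holds). Time passes only in rows, so rows that do not move let the fingers close. It gives the time, the measured TCP pose, the force, the opening and the grip force at its end, in the units of the state.
- manip.get_state(): the state, without advancing time (a new reading comes with each control period).
- manip.get_image(name): name is "scene" or "top"; returns the picture (400x640x3 uint8, red, green, blue); there is no depth.
- manip.camera_params(name): a dict with "fx", "fy", "cx", "cy" (pixels), "view" (4x4, takes a point from world to camera coordinates). Camera axes: x right, y down, z forward; pixel columns grow to the right and rows downward; lengths in m; the calibration is good to about 2 mm. A picture is of the moment at which its call begins. camera_params takes no time and is no camera call.
- manip.sign_off(): hands the job in; it is judged then, once.
The state is a dict: "clock": time; "qpos": joint angles; "qd": joint speeds; "effort": joint torques, N m; "position": TCP position; "ee_rot": TCP orientation; "contact_force": force on the tool from outside, world axes, zero at the start; "moment": the same for the moment, N m; "width": finger opening in m; "gripper_force": force on a finger pad.
Only numpy, scipy, OpenCV 4.12 (cv2) and the standard library are available. Lean on these libraries where they do the work, as an engineer would, in place of code of your own. Each camera call takes 0.05 s, during which the arm holds its last target. There are 200 camera calls.

## Task

The white steel tray must be ready for the washer's shaking: first take the yellow scraper out of it and lay it on the blue mat, then pack every tin, jar, tub and case from the worktop into the tray, all standing upright flat on its floor with their grips in two rows, one either side of the tray's long middle line. Finally slide the red-handled bar lengthwise through both eyelets of the tray, between the two rows of grips, until its handle is home against the eyelet lug, and leave it there. Do not shift the clothespin pot or the spray bottle.

Things in the scene. Friction and masses are not known exactly. Their poses are not given: they have to be found in the camera images.
- tray: White steel tray held fast by its magnetic foot. Origin: centre of its underside, z up, long side along y. Outside 116 (x) x 170 (y) mm; inside 110 x 164 mm; floor 3 mm thick; walls 3 mm, top edge at 33 mm. It just takes two rows of three 52 mm places (place centres x = +-27 mm, y = -54.5, 0, 54.5 mm). Amid each end wall stands a steel lug with an eyelet.
- eye_right (a point): Centre of the eyelet at the tray's -y end: a 15 x 15 mm square hole along y, 53 to 68 mm above the worktop, in a lug 30 mm wide, 74 mm high, 5 mm thick (tray y = -82 to -87 mm).
- eye_left (a point): Centre of the like eyelet at the tray's +y end (lug at tray y = 82 to 87 mm).
- mat: Blue mat, fixed, 200 (x) x 130 (y) mm, 4 mm thick. Origin: centre of its underside.
- scraper: Yellow hard scraper, 110 mm long, 50 g. Origin on the underside, below the handle; long axis y. Handle 18 mm wide (x), 24 mm high, from y = -52 to 23 mm; flat blade 44 mm wide, 6 mm high, from y = 23 to 58 mm. Lies flat on the tray's floor at the start.
- tin_a: Plain aluminium tin with an aluminium grip: round body 52 mm across and 46 mm high (tapering in 2 mm at the top and bottom edges), and above it on the axis a round grip 22 mm across from 46 to 72 mm height. Origin: centre of its underside; z up. Stands on the worktop at the start. May be absent.
- tin_b: Aluminium tin with a red grip: round body 52 mm across and 46 mm high (tapering in 2 mm at the top and bottom edges), and above it on the axis a round grip 22 mm across from 46 to 72 mm height. Origin: centre of its underside; z up. Stands on the worktop at the start. May be absent.
- jar: Amber glass jar with a black grip: round body 52 mm across and 46 mm high (tapering in 2 mm at the top and bottom edges), and above it on the axis a round grip 22 mm across from 46 to 72 mm height. Origin: centre of its underside; z up. Stands on the worktop at the start. May be absent.
- tub_a: Green plastic tub with a white grip: square body 52 x 52 mm, 46 mm high, and above it in the middle a square grip 22 x 22 mm from 46 to 72 mm height, sides parallel to the body. Origin: centre of its underside; z up. x and y along its sides. Stands on the worktop at the start. May be absent.
- tub_b: Orange plastic tub with a white grip: square body 52 x 52 mm, 46 mm high, and above it in the middle a square grip 22 x 22 mm from 46 to 72 mm height, sides parallel to the body. Origin: centre of its underside; z up. x and y along its sides. Stands on the worktop at the start. May be absent.
- case: White plastic case with a blue grip, as big as two places: body 52 (x) x 106 (y) mm, 46 mm high, and above it in the middle a bar grip 22 (x) x 44 (y) mm from 46 to 72 mm height. Origin: centre of its underside; z up. Stands on the worktop at the start. May be absent.
- bar: Retaining bar, 70 g, lying on the worktop. Origin: underside of the red handle's middle; the bar runs along its +y. Handle 14 wide (x), 50 long (y = -25 to 25), 30 mm high. Steel bar, 9 x 9 mm section, from y = 25 to 215 mm, underside level with the handle's, then a 6 mm nose to y = 220. The handle cannot enter an eyelet and stops at the lug; home, the tip stands 21 mm past the far lug.
- bar_tip (a point): Tip of the bar, on its centre line (4.5 mm above its underside, 220 mm in y from the handle's origin).
- pot: White ceramic pot with clothespins, 96 mm across, 85 mm high (pins to about 105 mm). Bystander. Origin: centre of its underside.
- spray: White bottle with a blue cap, 60 mm across, 150 mm high. Bystander. Origin: centre of its underside.

How it is judged:
By the outcome, as a careful person would: the job done as asked, in the order asked, and still so for the second after the job is handed in, with the robot touching nothing.
Of tin_a, tin_b, jar, tub_a, tub_b, case only 4 to 5 are there at a start; the rules pass over those that are not, and their reading is None.
At some moment in a run one of tin_a, tin_b, jar, tub_a, tub_b, case may be knocked a few centimetres aside while the robot is not near it.
It also fails if it takes over 210 s, if anything falls off the work surface, if the arm or the gripper's body presses on something with over 40 N, if the wrist force passes 120 N, or if a joint passes its speed limit or range.

## Working session

There is one attempt and no reset: what is moved stays moved. The work goes in short steps, Python scripts to look and compute and a tool call to move; the robot and the scene stay as the last step left them, time stands still between calls to the robot, and variables do not carry over. Pictures are saved under pics/ and viewed, at most 14 in all, crops included, and the job is handed in when it is done.

Besides the shell and the picture viewer there is one more tool, called after "Request:" by a JSON object that holds its "op" and its "data", one argument or row to a line. carry_out: Moves the arm, as the interface text tells. Its arguments: {"type":"object","properties":{"linear":{"type":"array"},"angular":{"type":"array"},"hand":{"type":"array"},"force":{"type":"number"}},"required":["linear","angular","hand"]}

```bash
ls; mkdir -p pics
python3 - <<'E'
from rig import manip
import cv2,numpy as np
for n in("scene","top"):
    im=manip.get_image(n); cv2.imwrite(f"pics/{n}0.png",im[:,:,::-1])
    p=manip.camera_params(n); print(n,{k:np.round(v,4).tolist() for k,v in p.items()})
s=manip.get_state(); print({k:np.round(v,4).tolist() for k,v in s.items()})
E
```

```text
pics
scene {'fx': 450.9437, 'fy': 450.9437, 'cx': 319.1744, 'cy': 201.4303, 'view': [[0.6798, 0.7331, -0.0222, -0.382], [0.4103, -0.4051, -0.817, -0.1809], [-0.608, 0.5463, -0.5761, 1.6463], [0.0, 0.0, 0.0, 1.0]]}
top {'fx': 501.1662, 'fy': 501.1662, 'cx': 320.1377, 'cy': 208.1884, 'view': [[0.0019, -1.0, 0.0038, 0.0004], [-0.9972, -0.0022, -0.0744, 0.5524], [0.0744, -0.0037, -0.9972, 1.4551], [0.0, 0.0, 0.0, 1.0]]}
{'clock': 0.1, 'qpos': [-1.38, 0.2765, 1.506, 0.0, 1.3607, -0.121], 'qd': [-0.0004, -0.0027, -0.0036, -0.001, 0.0, -0.0011], 'effort': [0.0012, -41.7698, -24.6405, -0.0003, 0.0058, 0.0], 'position': [0.1763, -0.5471, 0.4039], 'ee_rot': [-0.0008, 0.9879, 0.1553, -0.0], 'contact_force': [0.526, -0.543, -0.5139], 'moment': [-0.0694, -0.078, -0.0784], 'gripper_force': 0.0, 'width': 0.0855}
```

View pics/scene0.png

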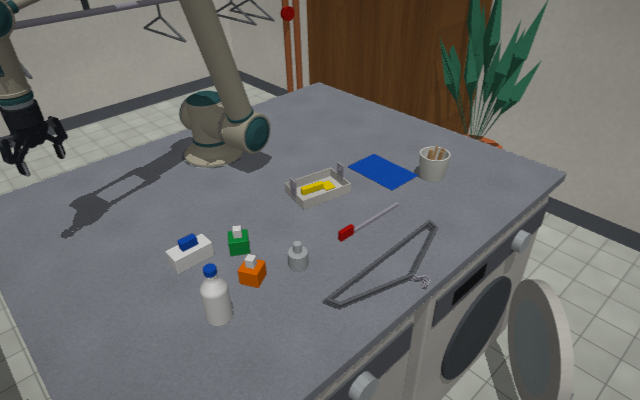

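View pics/top0.png

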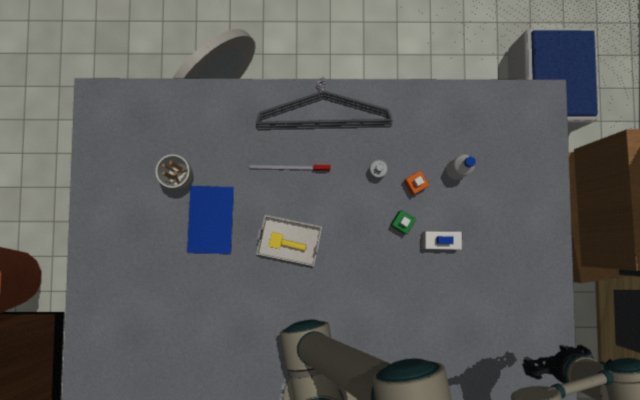

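The top view shows the case (443,241), green tub (403,222), orange tub (417,183), plain tin (378,170), bar (250–330,168), tray with scraper (290,241) and mat (211,220). The jar and tin_b are absent.

Run:
```python
import cv2
def crop(n,x,y,w,h,s,o):
    im=cv2.imread(f"pics/{n}0.png")[y:y+h,x:x+w]
    im=cv2.resize(im,None,fx=s,fy=s,interpolation=cv2.INTER_CUBIC)
    for i in range(0,w,10):
        cv2.line(im,(i*s,0),(i*s,6 if i%50 else 14),(0,255,255),1); 
        if i%20==0: cv2.putText(im,str(x+i),(i*s,22),0,.4,(0,255,255),1)
    for i in range(0,h,10):
        cv2.line(im,(0,i*s),(6,i*s),(0,255,255),1)
        if i%20==0: cv2.putText(im,str(y+i),(8,i*s+4),0,.4,(0,255,255),1)
    cv2.imwrite(f"pics/{o}.png",im)
crop("top",180,155,160,120,5,"tl")
crop("top",360,150,115,110,5,"tr")
crop("scene",155,155,260,145,3,"sc")
```

```text
(no output)
```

View pics/tl.png

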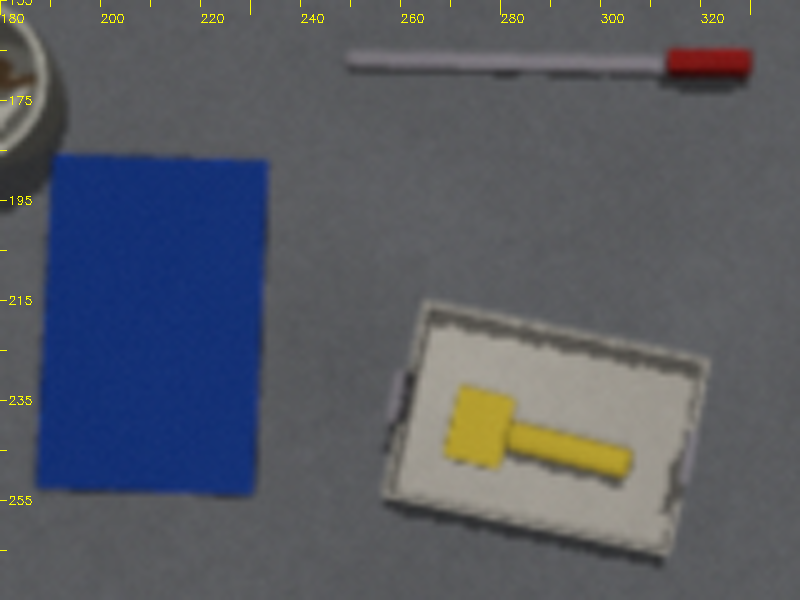

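View pics/tr.png

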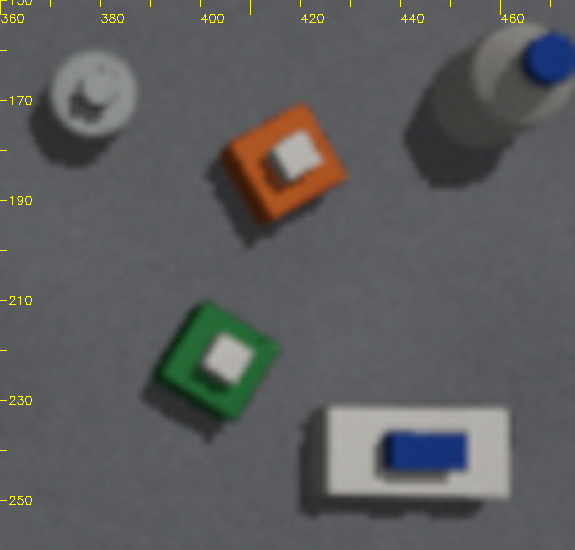

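View pics/sc.png

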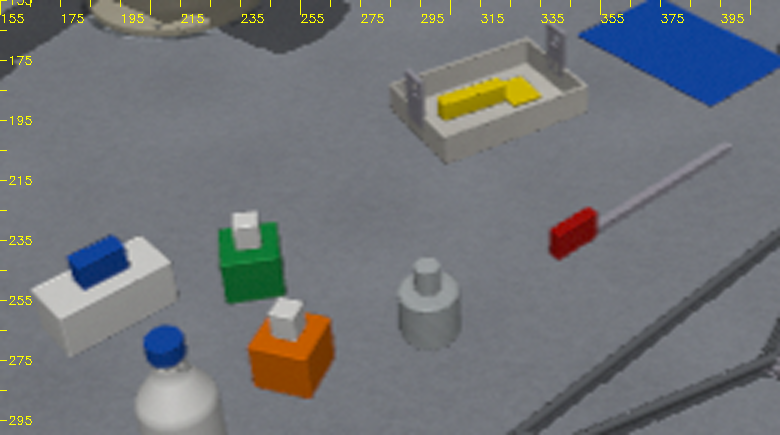

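The crops give corner pixels. For example, the tray rim corners in top are (265,215), (321.8,226.6), (313.6,267.4) and (256.8,254.6). Next I fit poses from both views: hand-picked points for the tray, bar and mat, and silhouettes for the coloured pieces.

```bash
cat > h.py <<'E'
import cv2,numpy as np
from scipy.optimize import least_squares,minimize
from rig import manip
CAM={n:manip.camera_params(n) for n in("scene","top")}
def proj(n,P):
    c=CAM[n];V=np.array(c["view"]);q=np.asarray(P)@V[:3,:3].T+V[:3,3]
    return np.c_[c["fx"]*q[:,0]/q[:,2]+c["cx"],c["fy"]*q[:,1]/q[:,2]+c["cy"]]
def place(p,L):
    c,s=np.cos(p[3]),np.sin(p[3]);L=np.asarray(L,float)/1000
    return np.c_[c*L[:,0]-s*L[:,1],s*L[:,0]+c*L[:,1],L[:,2]]+p[:3]
def fitpts(pts,p0):
    f=lambda p:np.concatenate([(proj(n,place(p,[l]))-u)[0] for n,l,u in pts])
    r=least_squares(f,p0,loss="soft_l1");return r.x,np.sqrt(np.mean(f(r.x)**2))
def box(x,y,z): return [(a,b,c) for a in x for b in y for c in z]
def cyl(r,z): return [(r*np.cos(t),r*np.sin(t),c) for t in np.arange(0,6.28,.3) for c in z]
S=8
def render(n,p,hulls,r):
    m=np.zeros(((r[3])*S,(r[2])*S),np.uint8)
    for h in hulls:
        u=(proj(n,place(p,h))-[r[0],r[1]]+.5)*S-.5
        cv2.fillConvexPoly(m,cv2.convexHull(np.round(u*16).astype(np.int32)),1,cv2.LINE_8,4)
    return m
def fitsil(ims,hulls,maskf,p0,fixz=None,m=18):
    R={};M={}
    for n in ims:
        u=np.vstack([proj(n,place(p0,h)) for h in hulls]);a=np.floor(u.min(0))-m//3;b=np.ceil(u.max(0))+m//3
        r=[int(a[0]),int(a[1]),int(b[0]-a[0]),int(b[1]-a[1])];R[n]=r
        c=cv2.resize(ims[n][r[1]:r[1]+r[3],r[0]:r[0]+r[2]],None,fx=S,fy=S,interpolation=cv2.INTER_CUBIC)
        k=maskf(c.astype(int)).astype(np.uint8)
        N,lab,st,_=cv2.connectedComponentsWithStats(k);M[n]=(lab==1+np.argmax(st[1:,4])).astype(np.uint8) if N>1 else k
    def cost(q):
        p=np.array(p0,float)+np.array(q)*[.001,.001,.001,.02]
        if fixz is not None:p[2]=fixz
        return sum(1-(a&b).sum()/max(1,(a|b).sum()) for a,b in((render(n,p,hulls,R[n]),M[n]) for n in ims))
    best=None
    for d in(6,3):
        x0=np.zeros(4) if best is None else best.x
        best=minimize(cost,x0,method="Nelder-Mead",options=dict(initial_simplex=np.vstack([x0]+[x0+d*e for e in np.eye(4)]),maxiter=400,xatol=.05,fatol=1e-4))
    return np.array(p0)+best.x*[.001,.001,.001,.02],best.fun
def ray(n,u,z):
    c=CAM[n];V=np.array(c["view"]);d=V[:3,:3].T@[(u[0]-c["cx"])/c["fx"],(u[1]-c["cy"])/c["fy"],1];o=-V[:3,:3].T@V[:3,3]
    return o+d*(z-o[2])/d[2]
def grab(): return {n:manip.get_image(n) for n in("scene","top")}
green=lambda c:(c[...,1]>c[...,0]+25)&(c[...,1]>c[...,2]+15)
orange=lambda c:(c[...,0]>c[...,2]+50)&(c[...,0]>90)
white=lambda c:(c.min(-1)>128)
blue=lambda c:(c[...,2]>c[...,0]+45)
yellow=lambda c:(c[...,0]>c[...,2]+60)
red=lambda c:(c[...,0]>c[...,1]+50)
B52=box((-26,26),(-26,26),(0,46));G22=box((-11,11),(-11,11),(46,72));CG=box((-11,11),(-22,22),(46,72))
CB=box((-26,26),(-53,53),(0,46))
TIN=[cyl(24,(0,46))+cyl(26,(2,44)),cyl(11,(46,72))]
SCR=[box((-9,9),(-52,23),(0,24)),box((-22,22),(23,58),(0,6))]
BARH=[box((-7,7),(-25,25),(0,30))]
E
python3 - <<'E'
from h import *
ims={n:cv2.imread(f"pics/{n}0.png")[:,:,::-1].copy() for n in("scene","top")}
np.set_printoptions(precision=4,suppress=True)
T=lambda x,y,s:(s,)+((x,y),)
tr=[("top",(58,85,33),(265,215)),("top",(58,-85,33),(321.8,226.6)),("top",(-58,-85,33),(313.6,267.4)),("top",(-58,85,33),(256.8,254.6)),
("scene",(58,-85,33),(303.3,201)),("scene",(-58,-85,33),(285.3,184.3)),("scene",(58,85,33),(350.7,183.3)),("scene",(-58,85,33),(330.7,168))]
tr=[(n,l,np.array(u)-(.4 if n=="top" else .33)) for n,l,u in tr]
print("tray",fitpts(tr,[.48,.09,0,-.2]),fitpts(tr[:4],[.48,.09,0,-.2]))
bar=[("top",(0,220,4.5),(249.2,167)),("scene",(0,220,4.5),(398.3,204)),("top",(7,25,30),(313.4,164.8)),("top",(7,-25,30),(330.4,164.8)),
("scene",(-7,-25,30),(338.3,235)),("scene",(-7,25,30),(351,224.3)),("scene",(7,25,30),(354.3,225.3)),("scene",(7,-25,0),(340.7,241.3))]
print("bar",fitpts(bar,[.63,0,0,0]))
g=lambda u,z:list(ray("top",u,z)[:2])
for k,u in dict(m1=(190.5,186),m2=(233.5,187),m3=(231,254),m4=(187.3,252.5)).items(): print(k,ray("top",u,.004))
print("scr",fitsil(ims,SCR,yellow,[*g((288,242),.01),.003,-.2]))
print("barH",fitsil(ims,BARH,red,[*g((322,167),.015),0,0]))
print("caseG",fitsil(ims,[CG],blue,[*g((445,240),.06),0,1.57+1.57]) if 0 else fitsil(ims,[CG],blue,[*g((445,240),.06),0,0]))
print("caseB",fitsil(ims,[CB,CG],lambda c:white(c)|blue(c),[*g((445,240),.06),0,0]))
print("green",fitsil(ims,[B52,G22],lambda c:green(c)|white(c),[*g((405,222),.06),0,.9]))
print("orange",fitsil(ims,[B52,G22],lambda c:orange(c)|white(c),[*g((418,181),.06),0,.5]))
print("tin",fitsil(ims,TIN,lambda c:c.min(-1)>118,[*g((379.5,168.5),.06),0,0]))
E
```

```text
tray (array([ 0.457 ,  0.0919, -0.0015, -0.1995]), np.float64(0.4846527925658503)) (array([ 0.4573,  0.0919,  0.0035, -0.2044]), np.float64(0.44653462800674565))
bar (array([ 0.6736, -0.0035, -0.0025, -0.0164]), np.float64(0.9632189391034698))
m1 [0.6192 0.3885 0.004 ]
m2 [0.6165 0.2602 0.004 ]
m3 [0.4173 0.2646 0.004 ]
m4 [0.4214 0.3938 0.004 ]
scr (array([ 0.4493,  0.0937,  0.0044, -0.2372]), np.float64(0.18344874519077203))
barH (array([ 0.6744, -0.0029,  0.0025,  0.0345]), np.float64(0.4337759559941986))
caseG (array([ 0.4596, -0.3558,  0.002 ,  0.0028]), np.float64(0.3338857975268754))
caseB (array([ 0.4593, -0.3553,  0.0023, -0.0128]), np.float64(0.5234996203074261))
green (array([ 0.511 , -0.2424,  0.0013,  1.0266]), np.float64(0.4812143248038304))
orange (array([ 0.6301, -0.2831,  0.004 ,  0.5265]), np.float64(0.3536543955001007))
tin (array([ 0.6605, -0.165 ,  0.0351, -0.3738]), np.float64(0.9851233865476229))
```

Request:
{"op": "carry_out", "data": {
  "linear": [
    [0.0227, 0.053, -0.0087],
    [0.0227, 0.053, -0.0087],
    [0.0227, 0.053, -0.0087],
    [0.0227, 0.053, -0.0087],
    [0.0227, 0.053, -0.0087],
    [0.0227, 0.053, -0.0087],
    [0.0227, 0.053, -0.0087],
    [0.0227, 0.053, -0.0087]
  ],
  "angular": [
    [0, 0, 0.532],
    [0, 0, 0.532],
    [0, 0, 0.532],
    [0, 0, 0.532],
    [0, 0, 0.532],
    [0, 0, 0.532],
    [0, 0, 0.532],
    [0, 0, 0.532]
  ],
  "hand": [0.53, 0.53, 0.53, 0.53, 0.53, 0.53, 0.53, 0.53],
  "force": 30
}}

```text
clock: 0.77
position: [0.2674, -0.3338, 0.3694]
ee_rot: [-0.0, 0.947, 0.321, 0.0]
contact_force: [0.5, 0.6, -0.3]
width: 0.0453
gripper_force: 0.0
```

Request:
{"op": "carry_out", "data": {
  "linear": [
    [0.0227, 0.053, -0.0087],
    [0.0227, 0.053, -0.0087],
    [0.0227, 0.053, -0.0087],
    [0.0227, 0.053, -0.0087],
    [0.0227, 0.053, -0.0087],
    [0.0227, 0.053, -0.0087],
    [0.0227, 0.053, -0.0087],
    [0.0227, 0.053, -0.0087]
  ],
  "angular": [
    [0, 0, 0.532],
    [0, 0, 0.532],
    [0, 0, 0.532],
    [0, 0, 0.532],
    [0, 0, 0.532],
    [0, 0, 0.532],
    [0, 0, 0.532],
    [0, 0, 0.532]
  ],
  "hand": [0.53, 0.53, 0.53, 0.53, 0.53, 0.53, 0.53, 0.53]
}}

```text
clock: 1.43
position: [0.3581, -0.1218, 0.3348]
ee_rot: [-0.0, 0.879, 0.477, -0.0]
contact_force: [1.2, 0.2, -0.1]
width: 0.0453
gripper_force: 0.0
```

Request:
{"op": "carry_out", "data": {
  "linear": [
    [0.0227, 0.053, -0.0087],
    [0.0227, 0.053, -0.0087],
    [0.0227, 0.053, -0.0087],
    [0.0227, 0.053, -0.0087],
    [0.0227, 0.053, -0.0087],
    [0.0227, 0.053, -0.0087],
    [0.0227, 0.053, -0.0087],
    [0.0227, 0.053, -0.0087]
  ],
  "angular": [
    [0, 0, 0.532],
    [0, 0, 0.532],
    [0, 0, 0.532],
    [0, 0, 0.532],
    [0, 0, 0.532],
    [0, 0, 0.532],
    [0, 0, 0.532],
    [0, 0, 0.532]
  ],
  "hand": [0.53, 0.53, 0.53, 0.53, 0.53, 0.53, 0.53, 0.53]
}}

```text
clock: 2.1
position: [0.4489, 0.0902, 0.2999]
ee_rot: [-0.0, 0.785, 0.619, -0.0]
contact_force: [0.5, -0.5, 0.7]
width: 0.0452
gripper_force: 0.0
```

Request:
{"op": "carry_out", "data": {
  "linear": [
    [-0.002, -0.002, -0.056],
    [0, 0, -0.056],
    [0, 0, -0.056],
    [0, 0, -0.05],
    [0, 0, -0.018],
    [0, 0, 0],
    [0, 0, 0],
    [0, 0, 0]
  ],
  "angular": [
    [0, 0, 0],
    [0, 0, 0],
    [0, 0, 0],
    [0, 0, 0],
    [0, 0, 0],
    [0, 0, 0],
    [0, 0, 0],
    [0, 0, 0]
  ],
  "hand": [0.53, 0.53, 0.53, 0.53, 0.53, 0.53, 0.1, 0.1]
}}

```text
clock: 2.77
position: [0.4486, 0.0877, 0.1834]
ee_rot: [0.001, 0.786, 0.618, 0.001]
contact_force: [0.7, 0.0, -0.2]
width: 0.0222
gripper_force: 0.0
```

Request:
{"op": "carry_out", "data": {
  "linear": [
    [0, 0, 0],
    [0, 0, 0],
    [0, 0, 0],
    [0, 0, 0.05],
    [0, 0, 0.05],
    [0, 0, 0.05],
    [0, 0, 0.05],
    [0, 0, 0]
  ],
  "angular": [
    [0, 0, 0],
    [0, 0, 0],
    [0, 0, 0],
    [0, 0, 0],
    [0, 0, 0],
    [0, 0, 0],
    [0, 0, 0],
    [0, 0, 0]
  ],
  "hand": [0.1, 0.1, 0.1, 0.1, 0.1, 0.1, 0.1, 0.1]
}}

```text
clock: 3.43
position: [0.4494, 0.0878, 0.287]
ee_rot: [0.003, 0.786, 0.618, 0.004]
contact_force: [0.1, -0.1, -0.4]
width: 0.017
gripper_force: 29.8
```

Run:
```python
from h import *
np.set_printoptions(precision=4,suppress=True)
ims=grab()
p=[.4498,.0932,.1076,-.2372]
print(fitsil(ims,SCR,yellow,p,m=9)); print({n:fitsil({n:ims[n]},SCR,yellow,p,fixz=.1076,m=9) for n in ims})
```

```text
(array([0.4247, 0.0882, 0.1007, 0.4622]), np.float64(1.5737081593218227))
{'scene': (array([0.4333, 0.0811, 0.1078, 0.4704]), np.float64(0.5778653206943247)), 'top': (array([ 0.4498,  0.0932,  0.1076, -0.2372]), np.float64(1.0))}
```

Request:
{"op": "carry_out", "data": {
  "linear": [
    [0.008, 0.03, 0],
    [0.008, 0.03, 0],
    [0.008, 0.03, 0],
    [0.008, 0.03, 0],
    [0.008, 0.03, 0],
    [0.008, 0.03, 0],
    [0.008, 0.03, 0],
    [0.008, 0.03, 0]
  ],
  "angular": [
    [0, 0, -0.82],
    [0, 0, -0.82],
    [0, 0, -0.82],
    [0, 0, -0.82],
    [0, 0, -0.82],
    [0, 0, -0.82],
    [0, 0, -0.82],
    [0, 0, -0.82]
  ],
  "hand": [0.1, 0.1, 0.1, 0.1, 0.1, 0.1, 0.1, 0.1]
}}

```text
clock: 4.2
position: [0.4792, 0.2082, 0.2806]
ee_rot: [-0.0, 0.92, 0.392, -0.002]
contact_force: [-0.2, 0.3, -1.1]
width: 0.017
gripper_force: 29.8
```

Request:
{"op": "carry_out", "data": {
  "linear": [
    [0.008, 0.03, 0],
    [0.008, 0.03, 0],
    [0.008, 0.03, 0],
    [0.008, 0.03, 0],
    [0.008, 0.03, 0],
    [0.008, 0.03, 0],
    [0.008, 0.03, 0],
    [0.008, 0.03, 0]
  ],
  "angular": [
    [0, 0, -0.82],
    [0, 0, -0.82],
    [0, 0, -0.82],
    [0, 0, -0.82],
    [0, 0, -0.82],
    [0, 0, -0.82],
    [0, 0, -0.82],
    [0, 0, -0.82]
  ],
  "hand": [0.1, 0.1, 0.1, 0.1, 0.1, 0.1, 0.1, 0.1]
}}

```text
clock: 4.87
position: [0.5113, 0.3281, 0.2803]
ee_rot: [0.001, 0.99, 0.14, -0.002]
contact_force: [-0.5, -0.6, -0.8]
width: 0.0173
gripper_force: 29.8
```

Request:
{"op": "carry_out", "data": {
  "linear": [
    [0, 0, -0.05],
    [0, 0, -0.05],
    [0, 0, -0.05],
    [0, 0, -0.04],
    [0, 0, -0.014],
    [0, 0, 0],
    [0, 0, 0],
    [0, 0, 0]
  ],
  "angular": [
    [0, 0, 0],
    [0, 0, 0],
    [0, 0, 0],
    [0, 0, 0],
    [0, 0, 0],
    [0, 0, 0],
    [0, 0, 0],
    [0, 0, 0]
  ],
  "hand": [0.1, 0.1, 0.1, 0.1, 0.1, 0.1, 0.1, 0.5]
}}

```text
clock: 5.53
position: [0.511, 0.3274, 0.1796]
ee_rot: [0.0, 0.99, 0.141, -0.001]
contact_force: [-0.5, 0.5, 0.1]
width: 0.028
gripper_force: 0.0
```

Request:
{"op": "carry_out", "data": {
  "linear": [
    [0, 0, 0],
    [0, 0, 0.01],
    [0, 0, 0.05],
    [0, 0, 0.06],
    [0, 0, 0.06],
    [0, 0, 0.06],
    [0, -0.04, 0],
    [0, -0.04, 0]
  ],
  "angular": [
    [0, 0, 0],
    [0, 0, 0],
    [0, 0, 0],
    [0, 0, 0],
    [0, 0, 0],
    [0, 0, 0.67],
    [0, 0, 0.67],
    [0, 0, 0.67]
  ],
  "hand": [0.53, 0.53, 0.53, 0.53, 0.53, 0.53, 0.53, 0.53]
}}

```text
clock: 6.2
position: [0.5123, 0.2882, 0.3025]
ee_rot: [-0.0, 0.975, 0.223, 0.002]
contact_force: [-1.2, -0.6, -0.7]
width: 0.0454
gripper_force: 0.0
```

```bash
cat > look.py <<'E'
from h import *
import sys
np.set_printoptions(precision=4,suppress=True)
ims=grab(); st=manip.get_state(); print("tcp",st["clock"],np.round(st["position"],4),np.round(st["ee_rot"],4))
W=sys.argv[1:]
INIT=dict(case=[.4594,-.3555,0,0],green=[.511,-.2424,0,1.0266],orange=[.6301,-.2831,0,.5265],scr=[.519,.329,.004,-1.3],tin=[.661,-.166,0,0])
HULL=dict(case=[CB,CG],green=[B52,G22],orange=[B52,G22],scr=SCR,tin=TIN)
MF=dict(case=lambda c:(c.min(-1)>118)|blue(c),green=lambda c:green(c)|(c.min(-1)>118),orange=lambda c:orange(c)|(c.min(-1)>118),scr=yellow,tin=lambda c:(c.min(-1)>112))
for k in W:
    for n in ("top","scene"): 
        p,e=fitsil({n:ims[n]},HULL[k],MF[k],INIT[k],fixz=INIT[k][2]); print(k,n,p,round(e,3))
cv2.imwrite("pics/now_top.png",ims["top"][:,:,::-1]); cv2.imwrite("pics/now_scene.png",ims["scene"][:,:,::-1])
E
python3 look.py case green orange tin scr
```

```text
tcp 6.3 [0.5114 0.2857 0.3004] [ 0.0008  0.9755  0.2199 -0.0006]
case top [ 0.4602 -0.3564  0.0036 -0.0198] 0.354
case scene [ 0.4563 -0.3549  0.0065 -0.0262] 0.111
green top [ 0.5127 -0.2406  0.0039  0.9997] 0.171
green scene [ 0.5081 -0.2407  0.0084  1.0263] 0.216
orange top [ 0.6301 -0.283   0.0031  0.5215] 0.219
orange scene [ 0.6252 -0.2817  0.0033  0.5968] 0.097
tin top [ 0.6678 -0.168   0.0032 -0.0505] 0.385
tin scene [ 0.6303 -0.1417  0.0061  0.215 ] 0.653
scr top [ 0.519  0.329  0.004 -1.3  ] 1.0
scr scene [ 0.5109  0.3322  0.0103 -1.3139] 0.199
```

Request:
{"op": "carry_out", "data": {
  "linear": [
    [-0.0044, -0.0535, 0],
    [-0.0044, -0.0535, 0],
    [-0.0044, -0.0535, 0],
    [-0.0044, -0.0535, 0],
    [-0.0044, -0.0535, 0],
    [-0.0044, -0.0535, 0],
    [-0.0044, -0.0535, 0],
    [-0.0044, -0.0535, 0]
  ],
  "angular": [
    [0, 0, 0.582],
    [0, 0, 0.582],
    [0, 0, 0.582],
    [0, 0, 0.582],
    [0, 0, 0.582],
    [0, 0, 0.582],
    [0, 0, 0.582],
    [0, 0, 0.582]
  ],
  "hand": [0.65, 0.65, 0.65, 0.65, 0.65, 0.65, 0.65, 0.65]
}}

```text
clock: 6.97
position: [0.494, 0.0729, 0.2998]
ee_rot: [-0.0, 0.917, 0.398, -0.0]
contact_force: [-0.2, -0.3, 0.5]
width: 0.0556
gripper_force: 0.0
```

Request:
{"op": "carry_out", "data": {
  "linear": [
    [-0.0044, -0.0535, 0],
    [-0.0044, -0.0535, 0],
    [-0.0044, -0.0535, 0],
    [-0.0044, -0.0535, 0],
    [-0.0044, -0.0535, 0],
    [-0.0044, -0.0535, 0],
    [-0.0044, -0.0535, 0],
    [-0.0044, -0.0535, 0]
  ],
  "angular": [
    [0, 0, 0.582],
    [0, 0, 0.582],
    [0, 0, 0.582],
    [0, 0, 0.582],
    [0, 0, 0.582],
    [0, 0, 0.582],
    [0, 0, 0.582],
    [0, 0, 0.582]
  ],
  "hand": [0.65, 0.65, 0.65, 0.65, 0.65, 0.65, 0.65, 0.65]
}}

```text
clock: 7.63
position: [0.4765, -0.1413, 0.2998]
ee_rot: [-0.0, 0.828, 0.561, 0.0]
contact_force: [-0.1, 0.8, 0.7]
width: 0.0555
gripper_force: 0.0
```

Request:
{"op": "carry_out", "data": {
  "linear": [
    [-0.0044, -0.0535, 0],
    [-0.0044, -0.0535, 0],
    [-0.0044, -0.0535, 0],
    [-0.0044, -0.0535, 0],
    [-0.0044, -0.0535, 0],
    [-0.0044, -0.0535, 0],
    [-0.0044, -0.0535, 0],
    [-0.0044, -0.0535, 0]
  ],
  "angular": [
    [0, 0, 0.582],
    [0, 0, 0.582],
    [0, 0, 0.582],
    [0, 0, 0.582],
    [0, 0, 0.582],
    [0, 0, 0.582],
    [0, 0, 0.582],
    [0, 0, 0.582]
  ],
  "hand": [0.65, 0.65, 0.65, 0.65, 0.65, 0.65, 0.65, 0.65]
}}

```text
clock: 8.3
position: [0.4591, -0.3553, 0.2996]
ee_rot: [-0.001, 0.71, 0.704, 0.0]
contact_force: [0.8, 0.0, -0.3]
width: 0.0557
gripper_force: 0.0
```

```bash
python3 look.py case
```

```text
tcp 8.4 [ 0.4593 -0.358   0.2996] [ 0.0011  0.7114  0.7028 -0.0005]
case top [ 0.4602 -0.3484  0.0068 -0.018 ] 0.836
case scene [ 0.4591 -0.3579  0.0098 -0.1041] 0.518
```

```bash
python3 -c "
import cv2
im=cv2.imread('pics/now_scene.png')[120:320,140:400];cv2.imwrite('pics/v1.png',cv2.resize(im,None,fx=3,fy=3,interpolation=2))"
```

```text
(no output)
```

View pics/v1.png

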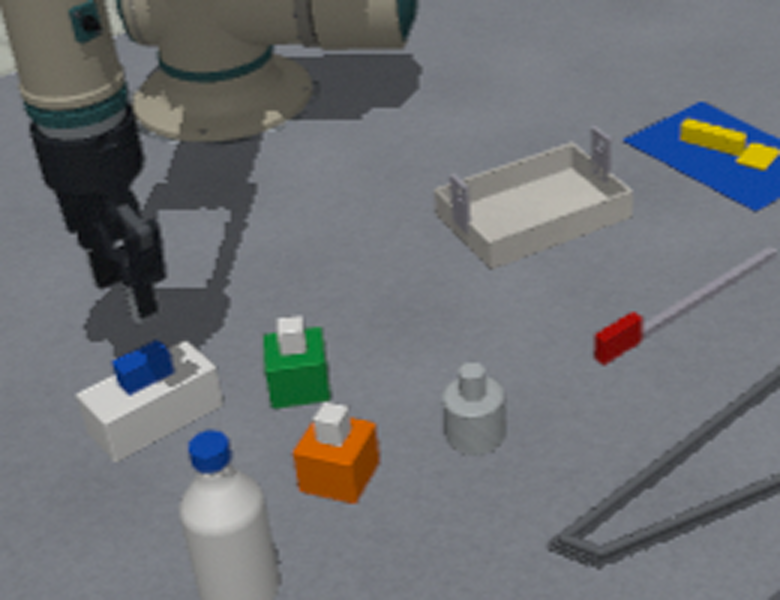

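The scraper lies on the mat, the tray is empty and the gripper hovers over the case grip. I'm going down to grasp it.

Request:
{"op": "carry_out", "data": {
  "linear": [
    [0, 0, -0.045],
    [0, 0, -0.045],
    [0, 0, -0.045],
    [0, 0, -0.014],
    [0, 0, 0],
    [0, 0, 0],
    [0, 0, 0],
    [0, 0, 0]
  ],
  "angular": [
    [0, 0, 0],
    [0, 0, 0],
    [0, 0, 0],
    [0, 0, 0],
    [0, 0, 0],
    [0, 0, 0],
    [0, 0, 0],
    [0, 0, 0]
  ],
  "hand": [0.65, 0.65, 0.65, 0.65, 0.65, 0.15, 0.15, 0.15],
  "force": 50
}}

```text
clock: 9.07
position: [0.4595, -0.3545, 0.2273]
ee_rot: [0.001, 0.71, 0.704, 0.0]
contact_force: [-1.2, 1.2, 2.1]
width: 0.0208
gripper_force: 53.7
```

Request:
{"op": "carry_out", "data": {
  "linear": [
    [0, 0, 0],
    [0, 0, 0],
    [0, 0, 0],
    [0, 0, 0.02],
    [0, 0, 0.04],
    [0, 0, 0.05],
    [0, 0, 0.05],
    [0, 0, 0.05]
  ],
  "angular": [
    [0, 0, 0],
    [0, 0, 0],
    [0, 0, 0],
    [0, 0, 0],
    [0, 0, 0],
    [0, 0, 0],
    [0, 0, 0],
    [0, 0, 0]
  ],
  "hand": [0.15, 0.15, 0.15, 0.15, 0.15, 0.15, 0.15, 0.15]
}}

```text
clock: 9.73
position: [0.4586, -0.354, 0.3319]
ee_rot: [-0.001, 0.71, 0.704, -0.0]
contact_force: [-0.4, -0.1, -2.4]
width: 0.0207
gripper_force: 52.7
```

Run:
```python
from h import *
s=manip.get_state();print({k:np.round(s[k],4).tolist() for k in("clock","position","ee_rot","width","contact_force","gripper_force")})
# tray slots in world for tray pose
for t in ([.457,.0919,0,-.1995],):
    for nm,l in dict(case=(-27,-27.5,3),a=(-27,54,3),b=(27,54.5,3),c=(27,0,3),d=(27,-54.5,3),eR=(0,-84.5,60.5)).items(): print(nm,np.round(place(t,[l])[0],4))
```

```text
{'clock': 9.7333, 'position': [0.4586, -0.354, 0.3319], 'ee_rot': [-0.0007, 0.7103, 0.7039, -0.0001], 'width': 0.0207, 'contact_force': [-0.3782, -0.1428, -2.4323], 'gripper_force': 52.7263}
case [0.4251 0.0703 0.003 ]
a [0.4412 0.1502 0.003 ]
b [0.4943 0.14   0.003 ]
c [0.4835 0.0865 0.003 ]
d [0.4727 0.0331 0.003 ]
eR [0.4403 0.0091 0.0605]
```

```bash
cat > tray.py <<'E'
from h import *
np.set_printoptions(precision=4,suppress=True)
T=[box((-58,58),(-85,85),(0,33)),box((-15,15),(-87,-82),(0,74)),box((-15,15),(82,87),(0,74))]
def mf(th):
    def f(c):
        k=(c.min(-1)>th).astype(np.uint8);cs,_=cv2.findContours(k,cv2.RETR_EXTERNAL,cv2.CHAIN_APPROX_NONE)
        o=np.zeros_like(k);cv2.drawContours(o,[max(cs,key=cv2.contourArea)],-1,1,-1);return o
    return f
ims=grab()
for th in(125,140):
    print(th,"both",fitsil(ims,T,mf(th),[.457,.0919,0,-.2]))
    for n in ims: print(n,fitsil({n:ims[n]},T,mf(th),[.457,.0919,0,-.2],fixz=0))
E
python3 tray.py
```

```text
125 both (array([ 0.4492,  0.0991, -0.0025, -0.2382]), np.float64(0.6543337928186258))
scene (array([ 0.4454,  0.1149,  0.0198, -0.5707]), np.float64(0.3957672944247622))
top (array([ 0.4575,  0.0909,  0.0038, -0.2194]), np.float64(0.22893183917004511))
140 both (array([ 0.4482,  0.1015, -0.038 , -0.1988]), np.float64(0.8986491821535916))
scene (array([ 0.4469,  0.1112,  0.002 , -0.6636]), np.float64(0.6335856007176737))
top (array([ 0.4621,  0.09  ,  0.0005, -0.196 ]), np.float64(0.2818340279416005))
```

```bash
cat > crop.py <<'E'
import cv2,sys
from rig import manip
n,x,y,w,h,s,o=sys.argv[1],*map(int,sys.argv[2:7]),sys.argv[7]
im=manip.get_image(n)[y:y+h,x:x+w,::-1]
im=cv2.convertScaleAbs(cv2.resize(im,None,fx=s,fy=s,interpolation=cv2.INTER_CUBIC),alpha=1.2)
for i in range(0,w,5):
    cv2.line(im,(i*s,0),(i*s,4 if i%10 else 10),(0,255,255),1)
    if i%10==0: cv2.putText(im,str(x+i),(i*s,20),0,.4,(0,255,255),1)
for i in range(0,h,5):
    cv2.line(im,(0,i*s),(4 if i%10 else 10,i*s),(0,255,255),1)
    if i%10==0: cv2.putText(im,str(y+i),(12,i*s+4),0,.4,(0,255,255),1)
cv2.imwrite(f"pics/{o}.png",im)
E
python3 crop.py top 250 210 80 64 9 t9; python3 crop.py scene 280 155 80 55 9 s9
```

```text
(no output)
```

View pics/t9.png

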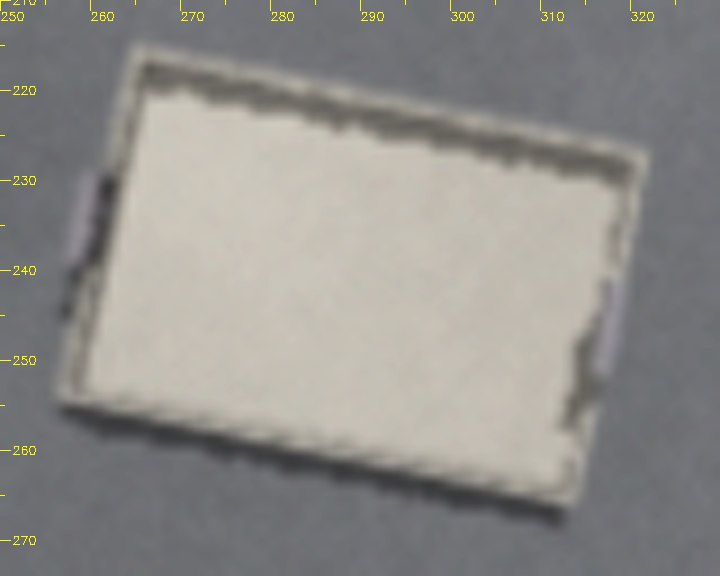

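View pics/s9.png

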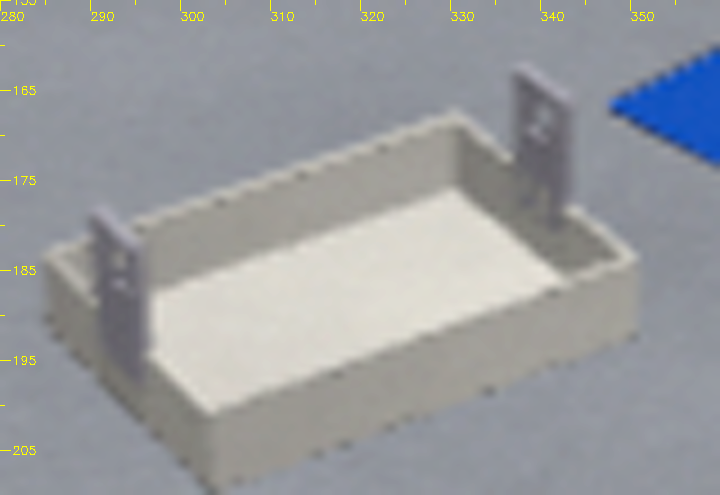

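The zoom shows the rim corners in top at (265.0,215.1), (322.0,226.7), (313.6,266.4) and (256.7,254.7). My earlier picks for the lower two included shadow. I'm refitting with these, the base corners and the lug tops.

Run:
```python
from h import *
np.set_printoptions(precision=4,suppress=True)
t=[((58,85,33),(265,215.1)),((58,-85,33),(322,226.7)),((-58,-85,33),(313.6,266.4)),((-58,85,33),(256.7,254.7)),
((15,87,74),(259.4,229.1)),((-15,87,74),(257.6,238.7)),((15,-87,74),(319.7,242)),((-15,-87,74),(317.6,251.5))]
s=[((-58,-85,33),(285,183.3)),((58,-85,33),(303.7,200.8)),((58,85,33),(350.8,183.6)),((-58,85,33),(330.6,167.2)),((58,-85,0),(303.9,209.4)),((58,85,0),(350.8,192.2)),((-58,-85,0),(285,190.8)),
((-15,-85,74),(290.3,178.3)),((15,-85,74),(296.1,181.7)),((-15,84.5,74),(337.2,162.2)),((15,84.5,74),(343.6,165.9))]
T=[("top",l,np.array(u)-.45) for l,u in t];S_=[("scene",l,np.array(u)-.45) for l,u in s]
for nm,k in(("top",T),("top rim",T[:4]),("scene",S_),("both",T+S_)): print(nm,*fitpts(k,[.457,.092,0,-.2]))
p,_=fitpts(T,[.457,.092,0,-.2])
for n,l,u in T: print(l,(u-proj(n,place(p,[l]))[0]))
```

```text
top [ 0.4583  0.0922 -0.0027 -0.2031] 0.30369303822586663
top rim [ 0.458   0.0922 -0.0004 -0.2001] 0.22438825030855672
scene [ 0.4533  0.0939 -0.0016 -0.1937] 0.38337376944324336
both [ 0.4575  0.0913  0.0016 -0.1996] 0.43277387834862335
(58, 85, 33) [-0.0244 -0.0548]
(58, -85, 33) [-0.0062 -0.3126]
(-58, -85, 33) [-0.2704  0.2293]
(-58, 85, 33) [0.1348 0.5089]
(15, 87, 74) [-0.1753  0.1455]
(-15, 87, 74) [ 0.2791 -0.6401]
(15, -87, 74) [-0.0031  0.5121]
(-15, -87, 74) [ 0.0607 -0.4076]
```

Request:
{"op": "carry_out", "data": {
  "linear": [
    [-0.0043, 0.0532, 0],
    [-0.0043, 0.0532, 0],
    [-0.0043, 0.0532, 0],
    [-0.0043, 0.0532, 0],
    [-0.0043, 0.0532, 0],
    [-0.0043, 0.0532, 0],
    [-0.0043, 0.0532, 0],
    [-0.0043, 0.0532, 0]
  ],
  "angular": [
    [0, 0, -0.1485],
    [0, 0, -0.1485],
    [0, 0, -0.1485],
    [0, 0, -0.1485],
    [0, 0, -0.1485],
    [0, 0, -0.1485],
    [0, 0, -0.1485],
    [0, 0, -0.1485]
  ],
  "hand": [0.15, 0.15, 0.15, 0.15, 0.15, 0.15, 0.15, 0.15]
}}

```text
clock: 10.6
position: [0.4406, -0.1399, 0.3289]
ee_rot: [-0.002, 0.743, 0.669, -0.001]
contact_force: [0.7, 0.8, -1.6]
width: 0.0207
gripper_force: 52.7
```

Request:
{"op": "carry_out", "data": {
  "linear": [
    [-0.0043, 0.0532, 0],
    [-0.0043, 0.0532, 0],
    [-0.0043, 0.0532, 0],
    [-0.0043, 0.0532, 0],
    [-0.0043, 0.0532, 0],
    [-0.0043, 0.0532, 0],
    [-0.0043, 0.0532, 0],
    [-0.0043, 0.0532, 0]
  ],
  "angular": [
    [0, 0, -0.1485],
    [0, 0, -0.1485],
    [0, 0, -0.1485],
    [0, 0, -0.1485],
    [0, 0, -0.1485],
    [0, 0, -0.1485],
    [0, 0, -0.1485],
    [0, 0, -0.1485]
  ],
  "hand": [0.15, 0.15, 0.15, 0.15, 0.15, 0.15, 0.15, 0.15]
}}

```text
clock: 11.27
position: [0.4233, 0.0725, 0.3291]
ee_rot: [-0.001, 0.774, 0.633, -0.002]
contact_force: [-0.3, 0.6, -1.9]
width: 0.0208
gripper_force: 52.7
```

Request:
{"op": "carry_out", "data": {
  "linear": [
    [0, 0, -0.04],
    [0, 0, -0.04],
    [0, 0, -0.04],
    [0, 0, 0],
    [0, 0, 0]
  ],
  "angular": [
    [0, 0, 0],
    [0, 0, 0],
    [0, 0, 0],
    [0, 0, 0],
    [0, 0, 0]
  ],
  "hand": [0.15, 0.15, 0.15, 0.15, 0.15]
}}

```text
clock: 11.68
position: [0.4234, 0.0713, 0.2691]
ee_rot: [-0.002, 0.774, 0.633, -0.002]
contact_force: [0.1, -0.6, -1.4]
width: 0.0207
gripper_force: 52.8
```

```bash
python3 crop.py top 250 210 80 64 7 t10; python3 crop.py scene 280 145 80 66 7 s10; python3 -c "
import cv2,numpy as np
a=cv2.imread('pics/t10.png');b=cv2.imread('pics/s10.png')
m=np.vstack([a,b[:600-a.shape[0]]]) if 0 else None
cv2.imwrite('pics/s10.png',b)
from rig import manip; s=manip.get_state(); print(s['position'],s['ee_rot'])"
```

```text
[0.42480971 0.0711812  0.27099531] [-1.46616490e-05  7.73952676e-01  6.33243439e-01 -4.30708537e-05]
```

View pics/s10.png

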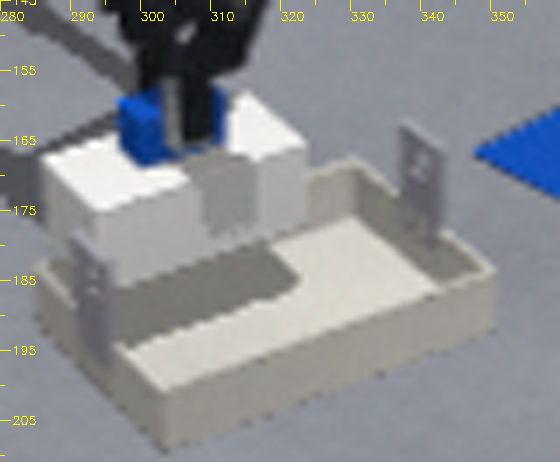

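View pics/t10.png

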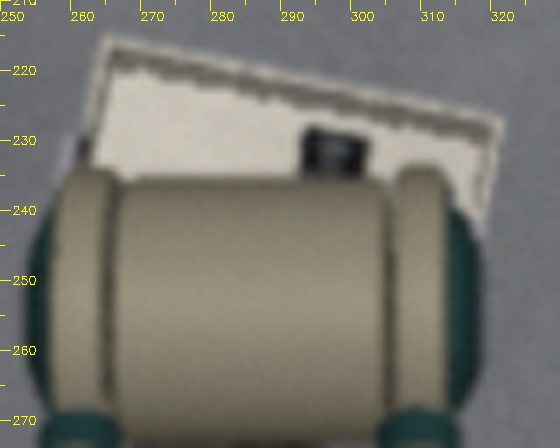

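In scene, the held case's top corners are (293.9,175.3), (286,167.4), (324,165.9) and (315.4,158.3). The top view is blocked by the wrist. I compare this fit with the commanded pose to get the scene camera's bias.

Run:
```python
from h import *
np.set_printoptions(precision=4,suppress=True)
s=[((26,-53,46),(293.9,175.3)),((-26,-53,46),(286,167.4)),((26,53,46),(324,165.9)),((-26,53,46),(315.4,158.3)),((26,53,0),(324,176.7))]
def fz(pts,z,p0):
    f=lambda p:np.concatenate([(proj("scene",place([p[0],p[1],z,p[2]],[l]))-np.array(u)+.4)[0] for l,u in pts])
    r=least_squares(f,p0);return r.x,np.abs(r.fun).mean()
print("case",fz(s,.045,[.424,.0716,-.2]))
s=[((-58,-85,33),(285,183.3)),((58,-85,33),(303.7,200.8)),((58,85,33),(350.8,183.6)),((-58,85,33),(330.6,167.2)),((58,-85,0),(303.9,209.4)),((58,85,0),(350.8,192.2)),((-58,-85,0),(285,190.8)),
((-15,-85,74),(290.3,178.3)),((15,-85,74),(296.1,181.7)),((-15,84.5,74),(337.2,162.2)),((15,84.5,74),(343.6,165.9))]
print("tray",fz(s,0,[.456,.09,-.2]))
```

```text
case (array([ 0.4258,  0.0681, -0.1939]), np.float64(0.3959994727124308))
tray (array([ 0.4553,  0.0923, -0.1935]), np.float64(0.3120756344917822))
```

Request:
{"op": "carry_out", "data": {
  "linear": [
    [-0.002, 0.0046, 0],
    [0, 0, -0.015],
    [0, 0, -0.015],
    [0, 0, -0.012],
    [0, 0, 0],
    [0, 0, 0]
  ],
  "angular": [
    [0, 0, 0],
    [0, 0, 0],
    [0, 0, 0],
    [0, 0, 0],
    [0, 0, 0],
    [0, 0, 0]
  ],
  "hand": [0.15, 0.15, 0.15, 0.15, 0.15, 0.15]
}}

```text
clock: 12.28
position: [0.4253, 0.0734, 0.251]
ee_rot: [0.002, 0.774, 0.633, 0.003]
contact_force: [2.9, -0.6, -0.1]
width: 0.0206
gripper_force: 54.9
```

Request:
{"op": "carry_out", "data": {
  "linear": [
    [0.002, -0.0004, 0],
    [0, 0, 0],
    [0, 0, 0]
  ],
  "angular": [
    [0, 0, 0],
    [0, 0, 0],
    [0, 0, 0]
  ],
  "hand": [0.15, 0.15, 0.15]
}}

```text
clock: 12.53
position: [0.4259, 0.0733, 0.2501]
ee_rot: [0.001, 0.774, 0.633, 0.001]
contact_force: [5.2, -1.1, 0.3]
width: 0.0211
gripper_force: 55.0
```

Request:
{"op": "carry_out", "data": {
  "linear": [
    [0, 0, -0.015],
    [0, 0, -0.015],
    [0, 0, -0.008],
    [0, 0, 0],
    [0, 0, 0]
  ],
  "angular": [
    [0, 0, 0],
    [0, 0, 0],
    [0, 0, 0],
    [0, 0, 0],
    [0, 0, 0]
  ],
  "hand": [0.15, 0.15, 0.15, 0.15, 0.15]
}}

```text
clock: 12.95
position: [0.4249, 0.0734, 0.2298]
ee_rot: [0.0, 0.774, 0.633, 0.0]
contact_force: [6.1, 0.0, -4.2]
width: 0.0209
gripper_force: 53.3
```

Request:
{"op": "carry_out", "data": {
  "linear": [
    [0.0046, -0.001, 0],
    [0, 0, 0],
    [0, 0, 0],
    [0, 0, 0]
  ],
  "angular": [
    [0, 0, 0],
    [0, 0, 0],
    [0, 0, 0],
    [0, 0, 0]
  ],
  "hand": [0.15, 0.15, 0.15, 0.15]
}}

```text
clock: 13.28
position: [0.4259, 0.0729, 0.2302]
ee_rot: [-0.001, 0.774, 0.633, -0.001]
contact_force: [1.3, -0.1, -2.7]
width: 0.0209
gripper_force: 53.6
```

Request:
{"op": "carry_out", "data": {
  "linear": [
    [0, 0, -0.003],
    [0, 0, -0.003],
    [0, 0, 0],
    [0, 0, 0]
  ],
  "angular": [
    [0, 0, 0],
    [0, 0, 0],
    [0, 0, 0],
    [0, 0, 0]
  ],
  "hand": [0.15, 0.15, 0.15, 0.15]
}}

```text
clock: 13.62
position: [0.4257, 0.073, 0.2296]
ee_rot: [-0.001, 0.774, 0.634, -0.001]
contact_force: [-4.6, -0.6, 20.7]
width: 0.0207
gripper_force: 56.5
```

Request:
{"op": "carry_out", "data": {
  "linear": [
    [0, 0, 0.002],
    [0, 0, 0],
    [0, 0, 0],
    [0, 0, 0.02],
    [0, 0, 0.03],
    [0, 0, 0.04],
    [0, 0, 0.05],
    [0, 0, 0]
  ],
  "angular": [
    [0, 0, 0],
    [0, 0, 0],
    [0, 0, 0],
    [0, 0, 0],
    [0, 0, 0],
    [0, 0, 0],
    [0, 0, 0],
    [0, 0, 0]
  ],
  "hand": [0.45, 0.45, 0.45, 0.45, 0.45, 0.45, 0.45, 0.45]
}}

```text
clock: 14.28
position: [0.4282, 0.0729, 0.302]
ee_rot: [0.002, 0.774, 0.633, 0.002]
contact_force: [1.0, 0.3, 1.4]
width: 0.0385
gripper_force: 0.0
```

```bash
python3 look.py green orange tin
python3 - <<'E'
from h import *
np.set_printoptions(precision=4,suppress=True)
ims={n:cv2.imread(f"pics/now_{n}.png")[:,:,::-1].copy() for n in("scene","top")}
# colour-only body: green/orange incl. shaded sides; cost on coloured body, ignoring grip via closing
def body(f):
    return lambda c: cv2.morphologyEx(f(c).astype(np.uint8),cv2.MORPH_CLOSE,np.ones((81,81)))
sat=lambda c:(c.max(-1)-c.min(-1))>35
for nm,i in(("green",[.511,-.2424,0,1.02]),("orange",[.6301,-.2831,0,.53])):
    for n in("top","scene"): print(nm,n,*fitsil({n:ims[n]},[B52] if n=="top" else [B52,G22],sat if n=="top" else (lambda c:sat(c)|(c.min(-1)>125)),i,fixz=0,m=24) if 0 else fitsil({n:ims[n]},[B52],(lambda c:cv2.morphologyEx(np.pad(sat(c).astype(np.uint8),60),cv2.MORPH_CLOSE,np.ones((61,61),np.uint8))[60:-60,60:-60]),i,fixz=0))
E
```

```text
tcp 14.3833 [0.4268 0.0729 0.2991] [0.0003 0.7738 0.6334 0.0003]
green top [ 0.5126 -0.2422  0.0006  1.0329] 0.171
green scene [ 0.508  -0.2407  0.0116  1.0255] 0.251
orange top [ 0.6301 -0.283   0.0032  0.5216] 0.217
orange scene [ 0.6252 -0.2816  0.0054  0.5982] 0.11
tin top [ 0.6681 -0.1677  0.0029 -0.0933] 0.377
tin scene [ 0.6304 -0.1416  0.0068  0.216 ] 0.655
green top [ 0.5114 -0.2409  0.0005  1.0262] 0.1785627382593884
green scene [ 0.5108 -0.2423  0.0022  1.043 ] 0.200633195113751
orange top [ 0.6295 -0.2822  0.0014  0.5047] 0.059895938369701085
orange scene [ 0.6256 -0.282   0.0048  0.586 ] 0.2934762656485187
```

Request:
{"op": "carry_out", "data": {
  "linear": [
    [0.0141, -0.0524, 0],
    [0.0141, -0.0524, 0],
    [0.0141, -0.0524, 0],
    [0.0141, -0.0524, 0],
    [0.0141, -0.0524, 0],
    [0.0141, -0.0524, 0],
    [0.0141, -0.0524, 0],
    [0.0141, -0.0524, 0]
  ],
  "angular": [
    [0, 0, -0.356],
    [0, 0, -0.356],
    [0, 0, -0.356],
    [0, 0, -0.356],
    [0, 0, -0.356],
    [0, 0, -0.356],
    [0, 0, -0.356],
    [0, 0, -0.356]
  ],
  "hand": [0.65, 0.65, 0.65, 0.65, 0.65, 0.65, 0.65, 0.65]
}}

```text
clock: 15.05
position: [0.4827, -0.1378, 0.2969]
ee_rot: [-0.002, 0.841, 0.541, -0.001]
contact_force: [0.6, 0.7, -0.3]
width: 0.0554
gripper_force: 0.0
```

Request:
{"op": "carry_out", "data": {
  "linear": [
    [0.0141, -0.0524, 0],
    [0.0141, -0.0524, 0],
    [0.0141, -0.0524, 0],
    [0.0141, -0.0524, 0],
    [0, 0, -0.05],
    [0, 0, -0.05],
    [0, 0, -0.04],
    [0, 0, -0.006]
  ],
  "angular": [
    [0, 0, -0.356],
    [0, 0, -0.356],
    [0, 0, -0.356],
    [0, 0, -0.356],
    [0, 0, 0],
    [0, 0, 0],
    [0, 0, 0],
    [0, 0, 0]
  ],
  "hand": [0.65, 0.65, 0.65, 0.65, 0.65, 0.65, 0.65, 0.65]
}}

```text
clock: 15.72
position: [0.5092, -0.2405, 0.2205]
ee_rot: [-0.005, 0.87, 0.492, -0.003]
contact_force: [-1.0, 1.2, -0.3]
width: 0.0554
gripper_force: 0.0
```

Request:
{"op": "carry_out", "data": {
  "linear": [
    [0, 0, 0],
    [0, 0, 0],
    [0, 0, 0],
    [0, 0, 0],
    [0, 0, 0],
    [0, 0, 0],
    [0, 0, 0.03],
    [0, 0, 0]
  ],
  "angular": [
    [0, 0, 0],
    [0, 0, 0],
    [0, 0, 0],
    [0, 0, 0],
    [0, 0, 0],
    [0, 0, 0],
    [0, 0, 0],
    [0, 0, 0]
  ],
  "hand": [0.65, 0.15, 0.15, 0.15, 0.15, 0.15, 0.15, 0.15]
}}

```text
clock: 16.38
position: [0.5121, -0.2418, 0.2428]
ee_rot: [0.002, 0.87, 0.493, 0.001]
contact_force: [0.7, 0.3, -3.1]
width: 0.0213
gripper_force: 52.4
```

```bash
python3 - <<'E'
from h import *
np.set_printoptions(precision=4,suppress=True)
ims=grab()
for n in ims:
    print(n,fitsil({n:ims[n]},[CG],blue,[.4265,.0725,.003,-.199],fixz=.003))
    r=proj(n,place([.4265,.0725,.003,-.199],box((0,0),(-53,53),(46,46))+box((-26,26),(0,0),(46,46))));print(r)
g=cv2.cvtColor(ims["top"],cv2.COLOR_RGB2GRAY)
# gradient profile along tray long axis through case row at x'=-40 (beside grip), z=.049 and .036
for xl in(-46,-42,-14):
    ys=np.arange(-95,95,1.0);u=proj("top",place([.4582,.0922,0,-.2],[(xl,y,46) for y in ys]))
    v=cv2.remap(g,u[:,0].astype(np.float32)[None],u[:,1].astype(np.float32)[None],cv2.INTER_CUBIC)[0].astype(int)
    print(xl,list(zip(ys[::3].astype(int).tolist(),v[::3].tolist())))
E
python3 crop.py top 250 210 80 64 9 t11
```

```text
scene (array([ 0.4208,  0.0737,  0.01  , -0.1669]), np.float64(0.09914071883950848))
[[291.2371 182.2517]
 [291.2371 182.2517]
 [320.8091 172.2111]
 [320.8091 172.2111]
 [291.2371 182.2517]
 [291.2371 182.2517]
 [320.8091 172.2111]
 [320.8091 172.2111]
 [302.1074 173.4749]
 [302.1074 173.4749]
 [302.1074 173.4749]
 [302.1074 173.4749]
 [310.5144 180.9274]
 [310.5144 180.9274]
 [310.5144 180.9274]
 [310.5144 180.9274]]
top (array([ 0.4248,  0.0733,  0.0099, -0.2261]), np.float64(0.14169598447167298))
[[313.4427 254.8589]
 [313.4427 254.8589]
 [277.2567 247.4598]
 [277.2567 247.4598]
 [313.4427 254.8589]
 [313.4427 254.8589]
 [277.2567 247.4598]
 [277.2567 247.4598]
 [293.4981 260.0827]
 [293.4981 260.0827]
 [293.4981 260.0827]
 [293.4981 260.0827]
 [297.1816 242.2567]
 [297.1816 242.2567]
 [297.1816 242.2567]
 [297.1816 242.2567]]
-46 [(-95, 94), (-92, 92), (-89, 93), (-86, 109), (-83, 127), (-80, 110), (-77, 128), (-74, 169), (-71, 180), (-68, 178), (-65, 179), (-62, 178), (-59, 178), (-56, 178), (-53, 178), (-50, 178), (-47, 178), (-44, 156), (-41, 145), (-38, 151), (-35, 146), (-32
[... 1210 characters left out ...]
), (-89, 96), (-86, 110), (-83, 108), (-80, 94), (-77, 118), (-74, 168), (-71, 181), (-68, 180), (-65, 181), (-62, 180), (-59, 181), (-56, 181), (-53, 180), (-50, 180), (-47, 181), (-44, 178), (-41, 175), (-38, 173), (-35, 173), (-32, 176), (-29, 177), (-26, 174), (-23, 174), (-20, 174), (-17, 177), (-14, 175), (-11, 173), (-8, 172), (-5, 172), (-2, 177), (1, 179), (4, 179), (7, 179), (10, 180), (13, 179), (16, 178), (19, 180), (22, 180), (25, 174), (28, 148), (31, 149), (34, 158), (37, 160), (40, 160), (43, 160), (46, 161), (49, 159), (52, 157), (55, 158), (58, 158), (61, 158), (64, 158), (67, 159), (70, 160), (73, 159), (76, 143), (79, 98), (82, 76), (85, 74), (88, 94), (91, 99), (94, 95)]
```

View pics/t11.png

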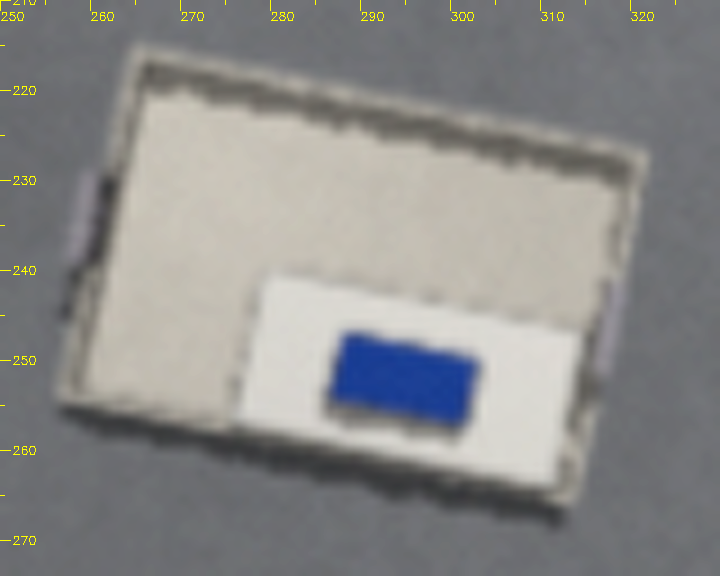

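Request:
{"op": "carry_out", "data": {
  "linear": [
    [0, 0, 0.08],
    [0, 0, 0.08],
    [-0.0058, 0.0465, 0],
    [-0.0058, 0.0465, 0],
    [-0.0058, 0.0465, 0],
    [-0.0058, 0.0465, 0],
    [-0.0058, 0.0465, 0],
    [-0.0058, 0.0465, 0]
  ],
  "angular": [
    [0, 0, 0],
    [0, 0, 0],
    [0, 0, 0.356],
    [0, 0, 0.356],
    [0, 0, 0.356],
    [0, 0, 0.356],
    [0, 0, 0.356],
    [0, 0, 0.356]
  ],
  "hand": [0.15, 0.15, 0.15, 0.15, 0.15, 0.15, 0.15, 0.15]
}}

```text
clock: 17.2
position: [0.4934, -0.1009, 0.32]
ee_rot: [-0.001, 0.825, 0.565, -0.0]
contact_force: [0.3, -0.6, -2.2]
width: 0.0209
gripper_force: 52.3
```

Request:
{"op": "carry_out", "data": {
  "linear": [
    [-0.0058, 0.0465, 0],
    [-0.0058, 0.0465, 0],
    [-0.0058, 0.0465, 0],
    [-0.0058, 0.0465, 0],
    [-0.0058, 0.0465, 0],
    [-0.0058, 0.0465, 0],
    [0, 0, 0],
    [0, 0, 0]
  ],
  "angular": [
    [0, 0, 0.356],
    [0, 0, 0.356],
    [0, 0, 0.356],
    [0, 0, 0.356],
    [0, 0, 0.356],
    [0, 0, 0.356],
    [0, 0, 0],
    [0, 0, 0]
  ],
  "hand": [0.15, 0.15, 0.15, 0.15, 0.15, 0.15, 0.15, 0.15]
}}

```text
clock: 17.87
position: [0.4762, 0.0384, 0.3202]
ee_rot: [-0.0, 0.773, 0.634, -0.001]
contact_force: [0.3, -1.3, -3.1]
width: 0.0208
gripper_force: 52.3
```

Request:
{"op": "carry_out", "data": {
  "linear": [
    [0, 0, -0.05],
    [0, 0, -0.05],
    [0, 0, -0.02],
    [0, 0, -0.02],
    [0, 0, -0.01],
    [0, 0, 0],
    [0, 0, 0]
  ],
  "angular": [
    [0, 0, 0],
    [0, 0, 0],
    [0, 0, 0],
    [0, 0, 0],
    [0, 0, 0],
    [0, 0, 0],
    [0, 0, 0]
  ],
  "hand": [0.15, 0.15, 0.15, 0.15, 0.15, 0.15, 0.15]
}}

```text
clock: 18.45
position: [0.4769, 0.0369, 0.2457]
ee_rot: [-0.0, 0.774, 0.633, -0.0]
contact_force: [-1.6, -0.7, -2.7]
width: 0.0206
gripper_force: 52.2
```

Request:
{"op": "carry_out", "data": {
  "linear": [
    [0, 0, -0.015],
    [0, 0, -0.015],
    [0, 0, -0.006],
    [0, 0, 0],
    [0, 0, 0]
  ],
  "angular": [
    [0, 0, 0],
    [0, 0, 0],
    [0, 0, 0],
    [0, 0, 0],
    [0, 0, 0]
  ],
  "hand": [0.15, 0.15, 0.15, 0.15, 0.15]
}}

```text
clock: 18.87
position: [0.4761, 0.0375, 0.2297]
ee_rot: [-0.0, 0.774, 0.633, -0.0]
contact_force: [-6.9, 0.6, 16.4]
width: 0.0208
gripper_force: 55.1
```

Request:
{"op": "carry_out", "data": {
  "linear": [
    [0, 0, 0.002],
    [0, 0, 0],
    [0, 0, 0],
    [0, 0, 0.02],
    [0, 0, 0.03],
    [0, 0, 0.04],
    [0, 0, 0.05],
    [0, 0, 0]
  ],
  "angular": [
    [0, 0, 0],
    [0, 0, 0],
    [0, 0, 0],
    [0, 0, 0],
    [0, 0, 0],
    [0, 0, 0],
    [0, 0, 0],
    [0, 0, 0]
  ],
  "hand": [0.4, 0.4, 0.4, 0.4, 0.4, 0.4, 0.4, 0.4]
}}

```text
clock: 19.53
position: [0.4787, 0.0374, 0.3025]
ee_rot: [0.003, 0.774, 0.633, 0.003]
contact_force: [0.7, -0.4, 0.9]
width: 0.0343
gripper_force: 0.0
```

```bash
python3 look.py orange tin
python3 - <<'E'
from h import *
np.set_printoptions(precision=4,suppress=True)
ims={n:cv2.imread(f"pics/now_{n}.png")[:,:,::-1].copy() for n in("scene","top")}
# tin: fit vs local background difference
bg=lambda c:(c.min(-1)>np.median(c.min(-1))+14)
for n in ims: print(n,*fitsil({n:ims[n]},TIN,bg,[.661,-.166,0,0],fixz=0,m=30))
a=ray("top",(379.6,167),.072);b=ray("scene",(297,243.4),.072);print(a,b)
E
```

```text
tcp 19.6333 [0.4772 0.0375 0.2994] [0.0009 0.7738 0.6334 0.001 ]
orange top [ 0.6303 -0.2834  0.0013  0.5268] 0.218
orange scene [ 0.6248 -0.2814  0.0057  0.5965] 0.27
tin top [ 0.6674 -0.1685  0.0055 -0.0846] 0.379
tin scene [ 0.6303 -0.1417  0.0056  0.2145] 0.655
scene [ 0.6292 -0.1412 -0.0057  0.3764] 0.715416905170769
top [ 0.6696 -0.1698  0.0054 -0.0474] 0.32650073206442165
[ 0.6671 -0.1682  0.072 ] [ 0.6675 -0.1698  0.072 ]
```

Request:
{"op": "carry_out", "data": {
  "linear": [
    [0.0218, -0.0458, 0],
    [0.0218, -0.0458, 0],
    [0.0218, -0.0458, 0],
    [0.0218, -0.0458, 0],
    [0.0218, -0.0458, 0],
    [0.0218, -0.0458, 0],
    [0.0218, -0.0458, 0],
    [0, 0, 0]
  ],
  "angular": [
    [0, 0, 0.646],
    [0, 0, 0.646],
    [0, 0, 0.646],
    [0, 0, 0.646],
    [0, 0, 0.646],
    [0, 0, 0.646],
    [0, 0, 0.646],
    [0, 0, 0]
  ],
  "hand": [0.65, 0.65, 0.65, 0.65, 0.65, 0.65, 0.65, 0.65]
}}

```text
clock: 20.3
position: [0.555, -0.1267, 0.2971]
ee_rot: [0.001, 0.648, 0.762, -0.001]
contact_force: [-0.9, -0.3, 0.4]
width: 0.0556
gripper_force: 0.0
```

Request:
{"op": "carry_out", "data": {
  "linear": [
    [0.0218, -0.0458, 0],
    [0.0218, -0.0458, 0],
    [0.0218, -0.0458, 0],
    [0.0218, -0.0458, 0],
    [0.0218, -0.0458, 0],
    [0.0218, -0.0458, 0],
    [0.0218, -0.0458, 0],
    [0, 0, 0]
  ],
  "angular": [
    [0, 0, 0.646],
    [0, 0, 0.646],
    [0, 0, 0.646],
    [0, 0, 0.646],
    [0, 0, 0.646],
    [0, 0, 0.646],
    [0, 0, 0.646],
    [0, 0, 0]
  ],
  "hand": [0.65, 0.65, 0.65, 0.65, 0.65, 0.65, 0.65, 0.65]
}}

```text
clock: 20.97
position: [0.6307, -0.287, 0.2965]
ee_rot: [0.001, 0.5, 0.866, -0.001]
contact_force: [0.6, -0.6, 0.5]
width: 0.0554
gripper_force: 0.0
```

Request:
{"op": "carry_out", "data": {
  "linear": [
    [0, 0, -0.05],
    [0, 0, -0.05],
    [0, 0, -0.04],
    [0, 0, -0.006],
    [0, 0, 0],
    [0, 0, 0],
    [0, 0, 0],
    [0, 0, 0]
  ],
  "angular": [
    [0, 0, 0],
    [0, 0, 0],
    [0, 0, 0],
    [0, 0, 0],
    [0, 0, 0],
    [0, 0, 0],
    [0, 0, 0],
    [0, 0, 0]
  ],
  "hand": [0.65, 0.65, 0.65, 0.65, 0.65, 0.15, 0.15, 0.15]
}}

```text
clock: 21.63
position: [0.6298, -0.2832, 0.2275]
ee_rot: [0.001, 0.5, 0.866, -0.0]
contact_force: [-1.0, -0.3, 2.0]
width: 0.0207
gripper_force: 53.9
```

Request:
{"op": "carry_out", "data": {
  "linear": [
    [0, 0, 0],
    [0, 0, 0],
    [0, 0, 0.02],
    [0, 0, 0.03],
    [0, 0, 0.04],
    [0, 0, 0.05],
    [0, 0, 0.05],
    [0, 0, 0]
  ],
  "angular": [
    [0, 0, 0],
    [0, 0, 0],
    [0, 0, 0],
    [0, 0, 0],
    [0, 0, 0],
    [0, 0, 0],
    [0, 0, 0],
    [0, 0, 0]
  ],
  "hand": [0.15, 0.15, 0.15, 0.15, 0.15, 0.15, 0.15, 0.15]
}}

```text
clock: 22.3
position: [0.6305, -0.2838, 0.3274]
ee_rot: [0.005, 0.5, 0.866, 0.0]
contact_force: [0.2, -0.6, -0.5]
width: 0.0207
gripper_force: 53.1
```

Request:
{"op": "carry_out", "data": {
  "linear": [
    [-0.0166, 0.0526, 0],
    [-0.0166, 0.0526, 0],
    [-0.0166, 0.0526, 0],
    [-0.0166, 0.0526, 0],
    [-0.0166, 0.0526, 0],
    [-0.0166, 0.0526, 0],
    [-0.0166, 0.0526, 0],
    [-0.0166, 0.0526, 0]
  ],
  "angular": [
    [0, 0, -0.565],
    [0, 0, -0.565],
    [0, 0, -0.565],
    [0, 0, -0.565],
    [0, 0, -0.565],
    [0, 0, -0.565],
    [0, 0, -0.565],
    [0, 0, -0.565]
  ],
  "hand": [0.15, 0.15, 0.15, 0.15, 0.15, 0.15, 0.15, 0.15]
}}

```text
clock: 22.97
position: [0.5619, -0.0714, 0.3205]
ee_rot: [-0.0, 0.648, 0.761, -0.0]
contact_force: [0.9, 0.3, -1.1]
width: 0.0208
gripper_force: 53.0
```

Request:
{"op": "carry_out", "data": {
  "linear": [
    [-0.0166, 0.0526, 0],
    [-0.0166, 0.0526, 0],
    [-0.0166, 0.0526, 0],
    [-0.0166, 0.0526, 0],
    [-0.0166, 0.0526, 0],
    [-0.0166, 0.0526, 0],
    [-0.0166, 0.0526, 0],
    [-0.0166, 0.0526, 0]
  ],
  "angular": [
    [0, 0, -0.565],
    [0, 0, -0.565],
    [0, 0, -0.565],
    [0, 0, -0.565],
    [0, 0, -0.565],
    [0, 0, -0.565],
    [0, 0, -0.565],
    [0, 0, -0.565]
  ],
  "hand": [0.15, 0.15, 0.15, 0.15, 0.15, 0.15, 0.15, 0.15]
}}

```text
clock: 23.63
position: [0.4955, 0.1388, 0.3207]
ee_rot: [-0.0, 0.775, 0.633, -0.0]
contact_force: [0.4, 1.4, -0.2]
width: 0.0208
gripper_force: 53.0
```

Request:
{"op": "carry_out", "data": {
  "linear": [
    [0, 0, 0],
    [0, 0, -0.04],
    [0, 0, -0.04],
    [0, 0, -0.03],
    [0, 0, -0.02],
    [0, 0, -0.02],
    [0, 0, 0],
    [0, 0, 0]
  ],
  "angular": [
    [0, 0, 0],
    [0, 0, 0],
    [0, 0, 0],
    [0, 0, 0],
    [0, 0, 0],
    [0, 0, 0],
    [0, 0, 0],
    [0, 0, 0]
  ],
  "hand": [0.15, 0.15, 0.15, 0.15, 0.15, 0.15, 0.15, 0.15]
}}

```text
clock: 24.3
position: [0.4982, 0.1205, 0.2486]
ee_rot: [0.02, 0.766, 0.642, -0.015]
contact_force: [0.2, -76.1, 21.4]
width: 0.0204
gripper_force: 104.8
```

Request:
{"op": "carry_out", "data": {
  "linear": [
    [0, -0.03, 0.01],
    [0, 0, 0.04],
    [0, 0, 0.04],
    [0, 0, 0.05],
    [0, 0, 0],
    [0, 0, 0]
  ],
  "angular": [
    [0, 0, 0],
    [0, 0, 0],
    [0, 0, 0],
    [0, 0, 0],
    [0, 0, 0],
    [0, 0, 0]
  ],
  "hand": [0.15, 0.15, 0.15, 0.15, 0.15, 0.15]
}}

```text
clock: 24.8
position: [0.4969, 0.1222, 0.3169]
ee_rot: [0.001, 0.774, 0.633, 0.001]
contact_force: [0.3, -0.2, -2.8]
width: 0.0206
gripper_force: 56.8
```

```bash
python3 crop.py scene 270 110 110 110 5 s12; python3 -c "
from rig import manip; s=manip.get_state(); print(s['position'],s['ee_rot'],s['contact_force'])"
```

```text
[0.49621943 0.12233255 0.31566041] [ 1.23585796e-04  7.73758652e-01  6.33480489e-01 -5.67154731e-05] [ 0.06031213  0.94879879 -0.72250215]
```

View pics/s12.png

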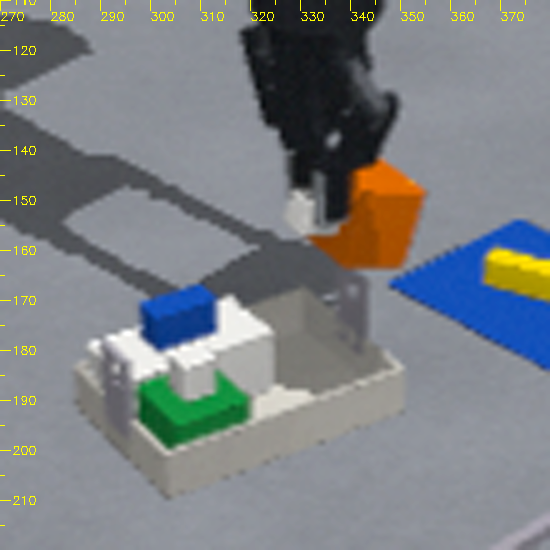

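The orange tub has swung about the pads: its grip now points toward -y and the body toward +y. I'll set its edge down on clear worktop and pivot it upright.

Request:
{"op": "carry_out", "data": {
  "linear": [
    [0, -0.0455, 0],
    [0, -0.0455, 0],
    [0, -0.0455, 0],
    [0, -0.0455, 0],
    [0, -0.0455, 0],
    [0, -0.0455, 0],
    [0, -0.0455, 0],
    [0, -0.0455, 0]
  ],
  "angular": [
    [0, 0, 0],
    [0, 0, 0],
    [0, 0, 0],
    [0, 0, 0],
    [0, 0, 0],
    [0, 0, 0],
    [0, 0, 0],
    [0, 0, 0]
  ],
  "hand": [0.15, 0.15, 0.15, 0.15, 0.15, 0.15, 0.15, 0.15]
}}

```text
clock: 25.52
position: [0.4957, -0.0601, 0.314]
ee_rot: [-0.001, 0.774, 0.634, -0.001]
contact_force: [0.9, 0.0, -1.8]
width: 0.0202
gripper_force: 56.8
```

Request:
{"op": "carry_out", "data": {
  "linear": [
    [0, -0.0455, 0],
    [0, -0.0455, 0],
    [0, -0.0455, 0],
    [0, -0.0455, 0],
    [0, 0, -0.04],
    [0, 0, -0.05],
    [0, 0, -0.05],
    [0, 0, -0.03]
  ],
  "angular": [
    [0, 0, 0],
    [0, 0, 0],
    [0, 0, 0],
    [0, 0, 0],
    [0, 0, 0],
    [0, 0, 0],
    [0, 0, 0],
    [0, 0, 0]
  ],
  "hand": [0.15, 0.15, 0.15, 0.15, 0.15, 0.15, 0.15, 0.15]
}}

```text
clock: 26.18
position: [0.4947, -0.1498, 0.2269]
ee_rot: [-0.003, 0.774, 0.633, -0.002]
contact_force: [0.1, 0.9, -1.8]
width: 0.0207
gripper_force: 56.7
```

Request:
{"op": "carry_out", "data": {
  "linear": [
    [0, 0, -0.01],
    [0, 0, -0.01],
    [0, 0, 0],
    [0, 0, 0]
  ],
  "angular": [
    [0, 0, 0],
    [0, 0, 0],
    [0, 0, 0],
    [0, 0, 0]
  ],
  "hand": [0.15, 0.15, 0.15, 0.15]
}}

```text
clock: 26.52
position: [0.4968, -0.1503, 0.221]
ee_rot: [0.0, 0.774, 0.634, 0.0]
contact_force: [-0.6, -0.5, -1.8]
width: 0.0207
gripper_force: 56.7
```

```bash
python3 - <<'E'
from h import *
ims=grab(); np.set_printoptions(precision=3,suppress=True)
# rotated hulls: fit tilt about closing axis by scanning
from itertools import product
P=np.array([.5002,-.15,0])
out=[]
for th in range(0,111,5):
  for z in(.03,.035,.04,.045,.05,.055,.06):
    t=np.radians(th)
    L=[]
    for h in([B52],[G22]):
        a=np.array(h[0],float)-[0,0,62];L.append(np.c_[a[:,0],a[:,1]*np.cos(t)-a[:,2]*np.sin(t),a[:,1]*np.sin(t)+a[:,2]*np.cos(t)])
    p=[.5002,-.15,z,-.198];r=[180,170,140,120]
    m=render("scene",p,L[:1],r)
    c=cv2.resize(ims["scene"][170:290,180:320],None,fx=S,fy=S,interpolation=2).astype(int);k=orange(c).astype(np.uint8)
    out.append(((m&k).sum()/(m|k).sum(),th,z))
print(sorted(out)[-5:])
E
python3 crop.py scene 190 160 120 100 5 s13
```

```text
[(np.float64(0.6333111886176161), 65, 0.05), (np.float64(0.6356016597510373), 65, 0.055), (np.float64(0.6393506421304276), 60, 0.06), (np.float64(0.6397259510945246), 60, 0.055), (np.float64(0.6453914655729416), 55, 0.06)]
```

Request:
{"op": "carry_out", "data": {
  "linear": [
    [0, 0, -0.006],
    [0, 0, -0.005],
    [0, 0, 0],
    [0, 0, 0]
  ],
  "angular": [
    [0, 0, 0],
    [0, 0, 0],
    [0, 0, 0],
    [0, 0, 0]
  ],
  "hand": [0.15, 0.15, 0.15, 0.15],
  "force": 20
}}

```text
clock: 27.0
position: [0.4964, -0.1502, 0.2153]
ee_rot: [-0.0, 0.774, 0.634, -0.0]
contact_force: [0.6, 0.4, -1.8]
width: 0.0205
gripper_force: 56.7
```

Request:
{"op": "carry_out", "data": {
  "linear": [
    [0.003, 0.0149, 0.0087],
    [0.003, 0.0149, 0.0087],
    [0.0034, 0.0166, 0.0045],
    [0.0034, 0.0166, 0.0045],
    [0.0034, 0.0172, 0],
    [0.0034, 0.0172, 0],
    [0, 0, 0],
    [0, 0, 0]
  ],
  "angular": [
    [0, 0, 0],
    [0, 0, 0],
    [0, 0, 0],
    [0, 0, 0],
    [0, 0, 0],
    [0, 0, 0],
    [0, 0, 0],
    [0, 0, 0]
  ],
  "hand": [0.15, 0.15, 0.15, 0.15, 0.15, 0.15, 0.15, 0.15],
  "force": 20
}}

```text
clock: 27.67
position: [0.5063, -0.1008, 0.2284]
ee_rot: [-0.0, 0.773, 0.634, -0.0]
contact_force: [1.2, -0.6, -1.5]
width: 0.0206
gripper_force: 56.7
```

```bash
python3 crop.py scene 190 130 140 120 5 s14
```

```text
(no output)
```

View pics/s14.png

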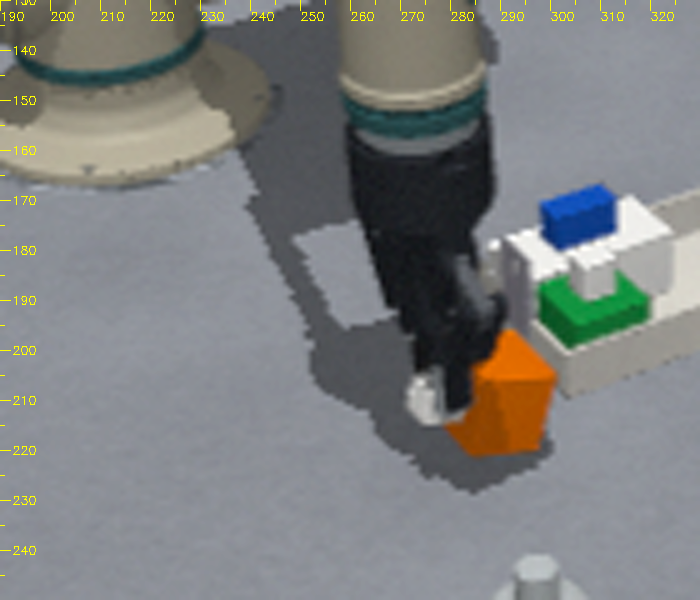

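The tub's axis is about 70° off upright and it has not touched the table yet. I'm moving back and lowering until it touches.

Request:
{"op": "carry_out", "data": {
  "linear": [
    [-0.0065, -0.0467, 0],
    [-0.0065, -0.0467, 0],
    [-0.0065, -0.0467, 0],
    [0, 0, -0.02],
    [0, 0, -0.016],
    [0, 0, 0],
    [0, 0, 0]
  ],
  "angular": [
    [0, 0, 0],
    [0, 0, 0],
    [0, 0, 0],
    [0, 0, 0],
    [0, 0, 0],
    [0, 0, 0],
    [0, 0, 0]
  ],
  "hand": [0.15, 0.15, 0.15, 0.15, 0.15, 0.15, 0.15]
}}

```text
clock: 28.3
position: [0.497, -0.1723, 0.2107]
ee_rot: [0.001, 0.774, 0.633, 0.0]
contact_force: [0.9, -2.3, 4.2]
width: 0.021
gripper_force: 54.3
```

Request:
{"op": "carry_out", "data": {
  "linear": [
    [0, 0, -0.005],
    [0, 0, -0.005],
    [0, 0, 0],
    [0, 0, 0]
  ],
  "angular": [
    [0, 0, 0],
    [0, 0, 0],
    [0, 0, 0],
    [0, 0, 0]
  ],
  "hand": [0.15, 0.15, 0.15, 0.15]
}}

```text
clock: 28.63
position: [0.4973, -0.173, 0.2072]
ee_rot: [0.003, 0.773, 0.634, -0.001]
contact_force: [-1.8, -7.5, 13.3]
width: 0.0203
gripper_force: 53.8
```

Request:
{"op": "carry_out", "data": {
  "linear": [
    [0, 0, -0.003],
    [0, 0, -0.003],
    [0, 0, 0],
    [0, 0, 0]
  ],
  "angular": [
    [0, 0, 0],
    [0, 0, 0],
    [0, 0, 0],
    [0, 0, 0]
  ],
  "hand": [0.15, 0.15, 0.15, 0.15]
}}

```text
clock: 28.97
position: [0.4975, -0.1732, 0.2046]
ee_rot: [0.003, 0.773, 0.634, -0.0]
contact_force: [-2.5, -7.6, 13.8]
width: 0.0208
gripper_force: 54.0
```

Request:
{"op": "carry_out", "data": {
  "linear": [
    [0, 0, 0.06],
    [0, 0, 0.07],
    [0, 0, 0.07],
    [0, 0, 0.07],
    [0, 0, 0],
    [0, 0, 0],
    [0, 0, 0],
    [0, 0, 0]
  ],
  "angular": [
    [0, 0, 0],
    [0, 0, 0],
    [0, 0, 0],
    [0, 0, 0],
    [-0.98, 0.198, 0],
    [-0.98, 0.198, 0],
    [-0.98, 0.198, 0],
    [-0.98, 0.198, 0]
  ],
  "hand": [0.15, 0.15, 0.15, 0.15, 0.15, 0.15, 0.15, 0.15],
  "force": 60
}}

```text
clock: 29.63
position: [0.4961, -0.1707, 0.337]
ee_rot: [0.101, 0.764, 0.625, -0.124]
contact_force: [-0.4, 0.7, -2.2]
width: 0.0206
gripper_force: 59.6
```

Request:
{"op": "carry_out", "data": {
  "linear": [
    [0, 0, 0],
    [0, 0, 0],
    [0, 0, 0],
    [0, 0, 0],
    [0, 0, 0],
    [0, 0, 0],
    [0, 0, 0],
    [0, 0, 0]
  ],
  "angular": [
    [-0.98, 0.198, 0],
    [-0.98, 0.198, 0],
    [-0.98, 0.198, 0],
    [-0.98, 0.198, 0],
    [-0.98, 0.198, 0],
    [-0.98, 0.198, 0],
    [-0.98, 0.198, 0],
    [-0.98, 0.198, 0]
  ],
  "hand": [0.15, 0.15, 0.15, 0.15, 0.15, 0.15, 0.15, 0.15]
}}

```text
clock: 30.3
position: [0.4963, -0.1705, 0.3364]
ee_rot: [0.293, 0.686, 0.562, -0.358]
contact_force: [-0.4, -0.8, -1.0]
width: 0.0206
gripper_force: 59.6
```

```bash
cat > tub.py <<'E'
from h import *
import sys
# fit orange body pose freely in both views: params P(grip pivot) & tilt about tray-x axis, yaw
ims=grab();st=manip.get_state();print(np.round(st["position"],4),np.round(st["ee_rot"],3),np.round(st["qpos"],2))
p0=np.array([float(v) for v in sys.argv[1:6]]) # x,y,z of pivot, yaw, tilt
M={}
for n in ims:
    k=orange(ims[n].astype(int)).astype(np.uint8);N,l,s,c=cv2.connectedComponentsWithStats(k)
    u=proj(n,[p0[:3]])[0]; j=min((i for i in range(1,N) if s[i,4]>40),key=lambda i:np.hypot(*(c[i]-u)),default=None)
    if j is None: continue
    x,y,w,h,_=s[j];r=[x-8,y-8,w+16,h+16];cc=cv2.resize(ims[n][r[1]:r[1]+r[3],r[0]:r[0]+r[2]],None,fx=S,fy=S,interpolation=2).astype(int)
    M[n]=(r,orange(cc).astype(np.uint8)); print(n,s[j].tolist())
def hull(t,a=B52):
    a=np.array(a,float)-[0,0,62];return np.c_[a[:,0],a[:,1]*np.cos(t)-a[:,2]*np.sin(t),a[:,1]*np.sin(t)+a[:,2]*np.cos(t)]
def cost(q):
    p=p0+q*[.001,.001,.001,.02,.02];e=0
    for n in M:
        r,k=M[n];m=render(n,p[:4],[hull(p[4])],r);e+=1-(m&k).sum()/(m|k).sum()
    return e+.0005*(q[:3]**2).sum()*.3+.002*q[3]**2*.3
best=None
for t0 in(-20,0,20,40,70,90):
    x0=np.array([0,0,0,0,(np.radians(t0)-p0[4])/.02]);r=minimize(cost,x0,method="Nelder-Mead",options=dict(initial_simplex=np.vstack([x0]+[x0+5*e for e in np.eye(5)]),maxiter=500))
    print(t0,round(r.fun,3),np.round(p0+r.x*[.001,.001,.001,.02,.02],3))
cv2.imwrite("pics/now_scene.png",ims["scene"][:,:,::-1])
E
python3 tub.py .468 -.31 .27 -.199 0.2
```

```text
[ 0.4963 -0.1701  0.3352] [ 0.291  0.685  0.564 -0.358] [-0.16  0.34  1.83 -1.03  1.27  0.52]
scene [185, 175, 33, 27, 473]
top [314, 165, 16, 4, 64]
-20 1.349 [ 0.476 -0.314  0.252 -0.186  0.419]
0 1.351 [ 0.475 -0.314  0.251 -0.183  0.414]
20 1.357 [ 0.481 -0.316  0.255 -0.182  0.413]
40 1.351 [ 0.476 -0.315  0.252 -0.174  0.419]
70 1.368 [ 0.484 -0.317  0.258 -0.194  0.41 ]
90 1.353 [ 0.479 -0.315  0.254 -0.196  0.408]
```

Request:
{"op": "carry_out", "data": {
  "linear": [
    [0, 0, -0.05],
    [0, 0, -0.06],
    [0, 0, -0.06],
    [0, 0, -0.06],
    [0, 0, -0.06],
    [0, 0, -0.03],
    [0, 0, 0],
    [0, 0, 0]
  ],
  "angular": [
    [0, 0, 0],
    [0, 0, 0],
    [0, 0, 0],
    [0, 0, 0],
    [0, 0, 0],
    [0, 0, 0],
    [0, 0, 0],
    [0, 0, 0]
  ],
  "hand": [0.15, 0.15, 0.15, 0.15, 0.15, 0.15, 0.15, 0.15]
}}

```text
clock: 31.07
position: [0.4964, -0.1715, 0.1768]
ee_rot: [0.291, 0.686, 0.562, -0.358]
contact_force: [0.5, -0.1, -0.4]
width: 0.0203
gripper_force: 59.7
```

```bash
python3 tub.py .475 -.315 .085 -.199 0.4 | cat; python3 crop.py scene 150 150 150 110 5 s15
```

```text
[ 0.497  -0.1717  0.1785] [ 0.293  0.687  0.562 -0.357] [-0.17  0.56  1.98 -1.17  1.09  0.88]
scene [197, 228, 31, 25, 394]
top [314, 165, 16, 4, 64]
-20 1.327 [ 0.472 -0.312  0.087 -0.191  0.423]
0 1.328 [ 0.471 -0.311  0.085 -0.166  0.424]
20 1.327 [ 0.472 -0.312  0.087 -0.175  0.425]
40 1.332 [ 0.476 -0.313  0.09  -0.19   0.411]
70 1.326 [ 0.471 -0.312  0.086 -0.184  0.432]
90 1.328 [ 0.47  -0.311  0.085 -0.185  0.419]
```

Request:
{"op": "carry_out", "data": {
  "linear": [
    [0, -0.02, 0.04],
    [-0.03, -0.04, 0.02],
    [-0.04, -0.05, 0],
    [-0.04, -0.05, 0],
    [-0.04, -0.05, 0],
    [-0.04, -0.05, 0],
    [0, 0, 0],
    [0, 0, 0]
  ],
  "angular": [
    [0, 0, 0],
    [0, 0, 0],
    [0, 0, 0],
    [0, 0, 0],
    [0, 0, 0],
    [0, 0, 0],
    [0, 0, 0],
    [0, 0, 0]
  ],
  "hand": [0.15, 0.15, 0.15, 0.15, 0.15, 0.15, 0.15, 0.15]
}}

```text
clock: 31.88
position: [0.4306, -0.2884, 0.2451]
ee_rot: [0.257, 0.706, 0.558, -0.353]
contact_force: [0.5, -0.1, -1.4]
width: 0.0205
gripper_force: 59.6
```

```bash
python3 -c "
from rig import manip; s=manip.get_state(); print(s['position'],s['ee_rot'],s['qpos'])"
```

```text
[ 0.43056652 -0.28835536  0.24506344] [ 0.2568019   0.70601866  0.55772264 -0.35289642] [-0.43773585  0.40594737  1.99675997 -1.17715327  0.99527954  0.61731582]
```

Request:
{"op": "carry_out", "data": {
  "linear": [
    [0.02, 0.0595, 0.013],
    [0.02, 0.0595, 0.013],
    [0.02, 0.0595, 0.013],
    [0.02, 0.0595, 0.013],
    [0.02, 0.0595, 0.013],
    [0.02, 0.0595, 0.013],
    [0.02, 0.0595, 0.013],
    [0, 0, 0]
  ],
  "angular": [
    [0, 0, 0],
    [0, 0, 0],
    [0, 0, 0],
    [0, 0, 0],
    [0, 0, 0],
    [0, 0, 0],
    [0, 0, 0],
    [0, 0, 0]
  ],
  "hand": [0.15, 0.15, 0.15, 0.15, 0.15, 0.15, 0.15, 0.15]
}}

```text
clock: 32.55
position: [0.5039, -0.074, 0.2897]
ee_rot: [0.258, 0.704, 0.562, -0.35]
contact_force: [0.2, 0.3, -1.6]
width: 0.0204
gripper_force: 59.8
```

```bash
cat > ori.py <<'E'
from rig import manip;import sys,numpy as np
from scipy.spatial.transform import Rotation as R
# wanted: closing yaw phi (rad), tilt alpha about closing axis
phi,al=map(float,sys.argv[1:3])
s=manip.get_state();w,x,y,z=s["ee_rot"];C=R.from_quat([x,y,z,w])
cx=np.array([np.cos(phi),np.sin(phi),0])
T=R.from_matrix(np.c_[np.cross(cx,[0,0,-1]),cx,[0,0,-1]])
best=min((R.from_rotvec(-al*cx)*T*R.from_euler("z",k) for k in(0,np.pi)),key=lambda t:(t*C.inv()).magnitude())
v=(best*C.inv()).as_rotvec();print("pos",np.round(s["position"],4),"q",np.round(s["qpos"],3),"need rotvec/.08",np.round(v/.08,2),"t",round(s["clock"],1),"F",np.round(s["contact_force"],1))
E
python3 ori.py -.1985 .88
```

```text
pos [ 0.5039 -0.074   0.2897] q [ 0.002  0.405  1.829 -0.886  1.347  0.637] need rotvec/.08 [ 0.14 -0.42  0.5 ] t 32.5 F [ 0.2  0.3 -1.6]
```

Request:
{"op": "carry_out", "data": {
  "linear": [
    [0, 0, 0],
    [0, 0, 0],
    [0, 0, -0.052],
    [0, 0, -0.052],
    [0, 0, -0.052],
    [0, 0, -0.052],
    [0, 0, -0.03],
    [0, 0, 0]
  ],
  "angular": [
    [-0.84, -0.22, 0.5],
    [-0.98, 0.198, 0],
    [0, 0, 0],
    [0, 0, 0],
    [0, 0, 0],
    [0, 0, 0],
    [0, 0, 0],
    [0, 0, 0]
  ],
  "hand": [0.15, 0.15, 0.15, 0.15, 0.15, 0.15, 0.15, 0.15]
}}

```text
clock: 33.22
position: [0.5007, -0.0782, 0.1666]
ee_rot: [0.312, 0.672, 0.548, -0.389]
contact_force: [0.6, 1.0, -1.4]
width: 0.0207
gripper_force: 59.7
```

```bash
python3 ori.py -.1985 1.04; python3 tub.py .475 -.215 .09 -.199 0.35 | head -4
```

```text
pos [ 0.5007 -0.0782  0.1666] q [ 0.026  0.615  1.963 -1.088  1.247  0.982] need rotvec/.08 [ 0.01 -0.1   0.09] t 33.2 F [ 0.6  1.  -1.4]
[ 0.5015 -0.0787  0.1696] [ 0.314  0.672  0.547 -0.388] [ 0.03  0.61  1.96 -1.09  1.25  0.98]
scene [224, 216, 30, 22, 356]
top [314, 165, 16, 4, 64]
-20 1.324 [ 0.467 -0.224  0.085 -0.215  0.371]
```

Request:
{"op": "carry_out", "data": {
  "linear": [
    [0, 0, -0.012],
    [0, 0, -0.012],
    [0, 0, -0.008],
    [0, 0, 0],
    [0, 0, 0]
  ],
  "angular": [
    [0, 0, 0],
    [0, 0, 0],
    [0, 0, 0],
    [0, 0, 0],
    [0, 0, 0]
  ],
  "hand": [0.15, 0.15, 0.15, 0.15, 0.15]
}}

```text
clock: 33.73
position: [0.5013, -0.0792, 0.1537]
ee_rot: [0.313, 0.673, 0.547, -0.388]
contact_force: [-0.4, 0.1, -1.6]
width: 0.0204
gripper_force: 59.7
```

Request:
{"op": "carry_out", "data": {
  "linear": [
    [0, 0, -0.004],
    [0, 0, -0.004],
    [0, 0, 0],
    [0, 0, 0]
  ],
  "angular": [
    [0, 0, 0],
    [0, 0, 0],
    [0, 0, 0],
    [0, 0, 0]
  ],
  "hand": [0.15, 0.15, 0.15, 0.15]
}}

```text
clock: 34.07
position: [0.5013, -0.0792, 0.1495]
ee_rot: [0.313, 0.673, 0.547, -0.388]
contact_force: [0.3, -0.0, -1.2]
width: 0.0202
gripper_force: 59.7
```

Request:
{"op": "carry_out", "data": {
  "linear": [
    [0, 0, -0.006],
    [0, 0, -0.006],
    [0, 0, 0],
    [0, 0, 0]
  ],
  "angular": [
    [0, 0, 0],
    [0, 0, 0],
    [0, 0, 0],
    [0, 0, 0]
  ],
  "hand": [0.15, 0.15, 0.15, 0.15]
}}

```text
clock: 34.4
position: [0.5013, -0.0796, 0.1466]
ee_rot: [0.316, 0.671, 0.545, -0.391]
contact_force: [-0.1, 3.9, 13.2]
width: 0.0204
gripper_force: 61.2
```

```bash
python3 ori.py -.1985 1.04; python3 tub.py .47 -.22 .067 -.199 0.35 | head -4
```

```text
pos [ 0.5013 -0.0796  0.1466] q [ 0.025  0.652  1.973 -1.111  1.233  1.036] need rotvec/.08 [ 0.16 -0.05  0.11] t 34.4 F [-0.1  3.9 13.2]
[ 0.5013 -0.0796  0.1466] [ 0.316  0.671  0.545 -0.39 ] [ 0.03  0.65  1.97 -1.11  1.23  1.04]
scene [225, 222, 29, 22, 350]
top [314, 165, 16, 4, 64]
-20 1.309 [ 0.467 -0.226  0.064 -0.194  0.373]
```

Request:
{"op": "carry_out", "data": {
  "linear": [
    [0, 0, 0.004],
    [0, 0, 0],
    [0, 0, 0],
    [0, 0, 0],
    [0, 0, 0],
    [0, 0, 0],
    [0, 0, 0],
    [0, 0, 0]
  ],
  "angular": [
    [0, 0, 0],
    [0, 0, 0],
    [0, 0, 0],
    [0, 0, 0],
    [0, 0, 0],
    [0, 0, 0],
    [0, 0, 0],
    [0, 0, 0]
  ],
  "hand": [0.15, 0.24, 0.26, 0.28, 0.3, 0.4, 0.5, 0.6],
  "force": 20
}}

```text
clock: 35.17
position: [0.5012, -0.0792, 0.1453]
ee_rot: [0.313, 0.673, 0.547, -0.388]
contact_force: [-0.2, -0.0, 0.4]
width: 0.0508
gripper_force: 0.0
```

```bash
python3 tub.py .47 -.22 .062 -.199 0 | head -5;  python3 crop.py scene 180 150 150 110 5 s16
```

```text
[ 0.5013 -0.0792  0.1454] [ 0.313  0.673  0.547 -0.388] [ 0.02  0.65  1.97 -1.11  1.23  1.03]
scene [231, 220, 26, 24, 377]
top [381, 226, 20, 18, 207]
-20 0.814 [ 0.476 -0.198  0.06  -0.219 -0.106]
0 0.818 [ 0.475 -0.205  0.063 -0.228  0.081]
```

View pics/s16.png

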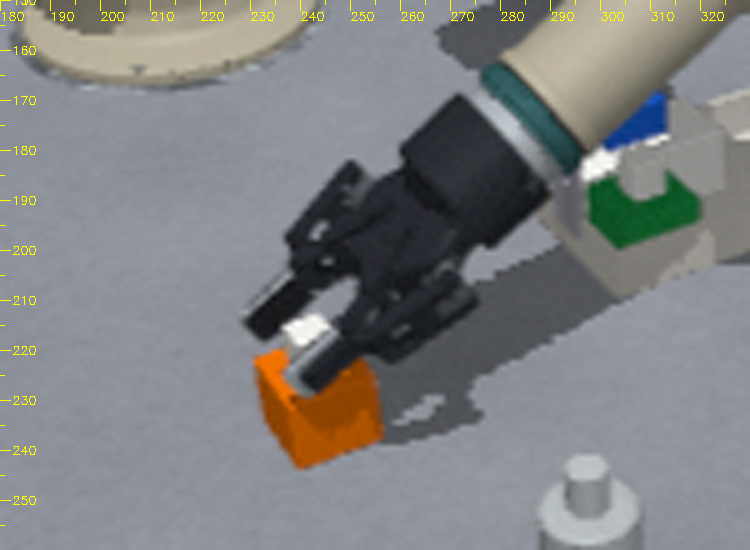

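The tub stands upright on the worktop again, with its grip near (241,216) and its body between the open fingers. The 14 pictures are used up, so from here I measure by code only. I'm retreating and bringing the tool back vertical.

Request:
{"op": "carry_out", "data": {
  "linear": [
    [0, 0, 0.02],
    [0, 0, 0.05],
    [0, 0, 0.07],
    [0, 0, 0.07],
    [0, 0, 0.07],
    [0, 0, 0.03],
    [0, 0, 0],
    [0, 0, 0]
  ],
  "angular": [
    [0, 0, 0],
    [0, 0, 0],
    [0, 0, 0],
    [0, 0, 0],
    [0.98, -0.198, 0],
    [0.98, -0.198, 0],
    [0.98, -0.198, 0],
    [0.98, -0.198, 0]
  ],
  "hand": [0.6, 0.6, 0.6, 0.6, 0.6, 0.6, 0.6, 0.6]
}}

```text
clock: 35.98
position: [0.5011, -0.0789, 0.3032]
ee_rot: [0.222, 0.726, 0.59, -0.273]
contact_force: [-0.2, -0.0, -0.2]
width: 0.0512
gripper_force: 0.0
```

Request:
{"op": "carry_out", "data": {
  "linear": [
    [0, 0.02, 0],
    [0, 0.03, 0],
    [0, 0.04, 0],
    [0, 0.04, 0],
    [0, 0.04, 0],
    [0, 0.04, 0],
    [0, 0.04, 0],
    [0, 0, 0]
  ],
  "angular": [
    [0.98, -0.198, 0],
    [0.98, -0.198, 0],
    [0.98, -0.198, 0],
    [0.98, -0.198, 0],
    [0.98, -0.198, 0],
    [0.98, -0.198, 0],
    [0.98, -0.198, 0],
    [0.98, -0.198, 0]
  ],
  "hand": [0.6, 0.6, 0.6, 0.6, 0.6, 0.6, 0.6, 0.6]
}}

```text
clock: 36.65
position: [0.5007, 0.0485, 0.3015]
ee_rot: [0.022, 0.773, 0.633, -0.033]
contact_force: [0.5, 0.5, -0.7]
width: 0.0511
gripper_force: 0.0
```

```bash
python3 ori.py -.1985 0
python3 - <<'E'
from h import *
np.set_printoptions(precision=4,suppress=True)
ims=grab(); W=lambda c:orange(c)|(c.min(-1)>125)
i=[.472,-.21,0,-.21]
for n in ims: print(n,*fitsil({n:ims[n]},[B52,G22],W,i,fixz=0,m=30))
g=lambda c:green(c)
print("green slot",*fitsil({"top":ims["top"]},[B52,G22],lambda c:green(c)|(c.min(-1)>165),[.475,.0378,.003,-.199],fixz=.003,m=6))
print("case slot blue",*fitsil({"top":ims["top"]},[CG],blue,[.4255,.0735,.003,-.199],fixz=.003))
print("scr",*fitsil({"scene":ims["scene"]},SCR,yellow,[.519,.329,.004,-1.3],fixz=.004))
E
```

```text
pos [0.5007 0.0485 0.3015] q [-0.013  0.261  1.805 -0.085  1.099  0.225] need rotvec/.08 [ 0.94 -0.29 -0.  ] t 36.6 F [ 0.5  0.5 -0.7]
scene [ 0.4727 -0.2004 -0.0023 -0.2704] 0.07029356315647728
top [ 0.4771 -0.2002 -0.0166 -0.1922] 0.16282499683957696
green slot [0.4257 0.0387 0.047  0.7719] 0.8270205066344993
case slot blue [0.4259 0.0738 0.0057 0.0003] 0.40149748373634464
scr [ 0.511   0.3313  0.0157 -1.3532] 0.1954155327611472
```

Request:
{"op": "carry_out", "data": {
  "linear": [
    [-0.0051, -0.0493, 0],
    [-0.0051, -0.0493, 0],
    [-0.0051, -0.0493, 0],
    [-0.0051, -0.0493, 0],
    [-0.0051, -0.0493, 0],
    [-0.0051, -0.0493, 0],
    [-0.0051, -0.0493, 0],
    [-0.0051, -0.0493, 0]
  ],
  "angular": [
    [0.94, -0.29, 0],
    [0, 0, -0.33],
    [0, 0, 0],
    [0, 0, 0],
    [0, 0, 0],
    [0, 0, 0],
    [0, 0, 0],
    [0, 0, 0]
  ],
  "hand": [0.6, 0.6, 0.6, 0.6, 0.6, 0.6, 0.6, 0.6]
}}

```text
clock: 37.42
position: [0.48, -0.1529, 0.3008]
ee_rot: [0.002, 0.783, 0.622, -0.004]
contact_force: [0.4, -0.2, -0.1]
width: 0.0511
gripper_force: 0.0
```

Request:
{"op": "carry_out", "data": {
  "linear": [
    [-0.0051, -0.0493, 0],
    [-0.0051, -0.0493, 0],
    [0, 0, 0],
    [0, 0, 0],
    [0, 0, 0]
  ],
  "angular": [
    [0, 0, 0],
    [0, 0, 0],
    [0, 0, 0],
    [0, 0, 0],
    [0, 0, 0]
  ],
  "hand": [0.6, 0.6, 0.6, 0.6, 0.6]
}}

```text
clock: 37.83
position: [0.4753, -0.2005, 0.3005]
ee_rot: [0.001, 0.783, 0.622, -0.003]
contact_force: [0.6, 0.7, 0.5]
width: 0.0508
gripper_force: 0.0
```

```bash
python3 ori.py -.225 0
python3 - <<'E'
from h import *
for i in range(4):
    manip.get_image("top"); print(np.round(manip.get_state()["position"],4))
E
python3 ori.py -.225 0
```

```text
pos [ 0.4753 -0.2005  0.3005] q [-0.532  0.271  1.791 -0.007  1.079 -0.3  ] need rotvec/.08 [ 0.07 -0.04  0.04] t 37.8 F [0.6 0.7 0.5]
[ 0.4754 -0.2     0.3005]
[ 0.4755 -0.1998  0.3006]
[ 0.4756 -0.1997  0.3006]
[ 0.4757 -0.1997  0.3006]
pos [ 0.4757 -0.1997  0.3006] q [-0.53   0.271  1.791 -0.007  1.079 -0.301] need rotvec/.08 [ 0.07 -0.02  0.02] t 38.0 F [0.6 0.9 0.4]
```

Request:
{"op": "carry_out", "data": {
  "linear": [
    [0, 0, -0.05],
    [0, 0, -0.05],
    [0, 0, -0.04],
    [0, 0, -0.011],
    [0, 0, 0],
    [0, 0, 0],
    [0, 0, 0],
    [0, 0, 0]
  ],
  "angular": [
    [0.07, -0.02, 0],
    [0, 0, 0],
    [0, 0, 0],
    [0, 0, 0],
    [0, 0, 0],
    [0, 0, 0],
    [0, 0, 0],
    [0, 0, 0]
  ],
  "hand": [0.6, 0.6, 0.6, 0.6, 0.6, 0.6, 0.1, 0.1],
  "force": 90
}}

```text
clock: 38.7
position: [0.4764, -0.2009, 0.2264]
ee_rot: [0.001, 0.783, 0.622, 0.001]
contact_force: [-0.1, -0.3, 0.5]
width: 0.0278
gripper_force: 0.0
```

Request:
{"op": "carry_out", "data": {
  "linear": [
    [0, 0, 0],
    [0, 0, 0],
    [0, 0, 0],
    [0, 0, 0.02],
    [0, 0, 0.05],
    [0, 0, 0.06],
    [0, 0, 0.05],
    [0, 0, 0]
  ],
  "angular": [
    [0, 0, 0],
    [0, 0, 0],
    [0, 0, 0],
    [0, 0, 0],
    [0, 0, 0],
    [0, 0, 0],
    [0, 0, 0],
    [0, 0, 0]
  ],
  "hand": [0.1, 0.1, 0.1, 0.1, 0.1, 0.1, 0.1, 0.1]
}}

```text
clock: 39.37
position: [0.4773, -0.2015, 0.3207]
ee_rot: [0.005, 0.783, 0.622, 0.002]
contact_force: [0.8, 0.2, -0.6]
width: 0.0198
gripper_force: 88.6
```

```bash
python3 ori.py -.225 0; python3 tub.py .4757 -.1997 .157 -.225 0
python3 - <<'E'
from h import *
ims=grab()
print(fitsil({"top":ims["top"]},[B52,G22],lambda c:green(c)|(c.min(-1)>170),[.478,.038,.003,-.199],fixz=.003,m=3))
for n in ims:
    k=green(ims[n].astype(int)).astype(np.uint8);N,l,s,c=cv2.connectedComponentsWithStats(k);j=1+np.argmax(s[1:,4]);print(n,s[j],c[j],proj(n,[[.4763,.0378,.049]]))
E
```

```text
pos [ 0.4773 -0.2015  0.3207] q [-0.534  0.251  1.762  0.     1.117 -0.306] need rotvec/.08 [0.07 0.12 0.04] t 39.4 F [ 0.8  0.2 -0.6]
[ 0.4758 -0.2007  0.3163] [0.001 0.783 0.622 0.001] [-0.53  0.26  1.77  0.    1.11 -0.31]
scene [226, 190, 27, 27, 480]
top [314, 165, 16, 4, 64]
-20 1.188 [ 0.474 -0.201  0.154 -0.256  0.02 ]
0 1.194 [ 0.477 -0.203  0.157 -0.257  0.021]
20 1.21 [ 0.481 -0.205  0.161 -0.256  0.016]
40 1.193 [ 0.476 -0.203  0.157 -0.273  0.016]
70 1.273 [ 0.481 -0.206  0.16  -0.094  0.011]
90 1.19 [ 0.471 -0.2    0.151 -0.25   0.018]
(array([ 0.47730748,  0.03879468,  0.00745574, -0.22043962]), np.float64(0.2539132064860812))
scene [ 484    3   63  106 1938] [512.81475748  65.25851393] [[308.59681196 187.79404094]]
top [298 224  20  20 246] [307.32926829 233.46747967] [[307.50497644 233.80477702]]
```

Request:
{"op": "carry_out", "data": {
  "linear": [
    [0, 0.01, 0.04],
    [0.0024, 0.0425, 0],
    [0.0024, 0.0425, 0],
    [0.0024, 0.0425, 0],
    [0.0024, 0.0425, 0],
    [0.0024, 0.0425, 0],
    [0.0024, 0.0425, 0],
    [0.0024, 0.0425, 0]
  ],
  "angular": [
    [0, 0, 0],
    [0, 0, 0.33],
    [0, 0, 0],
    [0, 0, 0],
    [0, 0, 0],
    [0, 0, 0],
    [0, 0, 0],
    [0, 0, 0]
  ],
  "hand": [0.1, 0.1, 0.1, 0.1, 0.1, 0.1, 0.1, 0.1]
}}

```text
clock: 40.23
position: [0.4835, -0.0458, 0.3333]
ee_rot: [-0.002, 0.775, 0.632, -0.001]
contact_force: [-0.2, -0.1, -0.9]
width: 0.0201
gripper_force: 88.6
```

Request:
{"op": "carry_out", "data": {
  "linear": [
    [0.0024, 0.0425, 0],
    [0.0024, 0.0425, 0],
    [0.0024, 0.0425, 0],
    [0.0024, 0.0425, 0],
    [0.0024, 0.0425, 0],
    [0.0024, 0.0425, 0],
    [0.0024, 0.0425, 0],
    [0.002, 0.043, 0]
  ],
  "angular": [
    [0, 0, 0],
    [0, 0, 0],
    [0, 0, 0],
    [0, 0, 0],
    [0, 0, 0],
    [0, 0, 0],
    [0, 0, 0],
    [0, 0, 0]
  ],
  "hand": [0.1, 0.1, 0.1, 0.1, 0.1, 0.1, 0.1, 0.1]
}}

```text
clock: 40.9
position: [0.4929, 0.1243, 0.3332]
ee_rot: [-0.001, 0.775, 0.632, -0.002]
contact_force: [-0.8, 1.1, -1.6]
width: 0.0199
gripper_force: 88.6
```

```bash
python3 -c "
from rig import manip; manip.get_image('top'); manip.get_image('top')"; python3 ori.py -.1985 0; python3 tub.py .4935 .124 .172 -.199 0|tail -6|head -2
```

```text
pos [0.493  0.1256 0.3333] q [0.112 0.231 1.756 0.002 1.158 0.31 ] need rotvec/.08 [-0.02 -0.04  0.  ] t 41.0 F [-0.  -0.6 -1.6]
-20 1.197 [ 0.493  0.126  0.171 -0.221 -0.023]
0 1.195 [ 0.492  0.125  0.171 -0.236 -0.023]
```

Request:
{"op": "carry_out", "data": {
  "linear": [
    [0.001, 0, -0.04],
    [0, 0, -0.04],
    [0, 0, -0.04],
    [0, 0, -0.03],
    [0, 0, -0.016],
    [0, 0, 0],
    [0, 0, 0]
  ],
  "angular": [
    [0, 0, 0],
    [0, 0, 0],
    [0, 0, 0],
    [0, 0, 0],
    [0, 0, 0],
    [0, 0, 0],
    [0, 0, 0]
  ],
  "hand": [0.1, 0.1, 0.1, 0.1, 0.1, 0.1, 0.1]
}}

```text
clock: 41.68
position: [0.4941, 0.1227, 0.2518]
ee_rot: [-0.0, 0.775, 0.632, -0.0]
contact_force: [-0.1, -1.1, -1.1]
width: 0.0202
gripper_force: 88.6
```

Request:
{"op": "carry_out", "data": {
  "linear": [
    [0, 0, -0.015],
    [0, 0, -0.015],
    [0, 0, -0.01],
    [0, 0, 0],
    [0, 0, 0]
  ],
  "angular": [
    [0, 0, 0],
    [0, 0, 0],
    [0, 0, 0],
    [0, 0, 0],
    [0, 0, 0]
  ],
  "hand": [0.1, 0.1, 0.1, 0.1, 0.1]
}}

```text
clock: 42.1
position: [0.4942, 0.1233, 0.2318]
ee_rot: [0.0, 0.775, 0.632, 0.0]
contact_force: [-1.5, 0.5, -0.8]
width: 0.0203
gripper_force: 88.5
```

Free so far. I'm lowering the last few mm to the floor.

Request:
{"op": "carry_out", "data": {
  "linear": [
    [0, 0, -0.005],
    [0, 0, -0.004],
    [0, 0, 0],
    [0, 0, 0]
  ],
  "angular": [
    [0, 0, 0],
    [0, 0, 0],
    [0, 0, 0],
    [0, 0, 0]
  ],
  "hand": [0.1, 0.1, 0.1, 0.1]
}}

```text
clock: 42.43
position: [0.494, 0.1235, 0.2295]
ee_rot: [0.0, 0.775, 0.632, 0.001]
contact_force: [-4.6, 0.5, 13.1]
width: 0.0206
gripper_force: 90.3
```

Request:
{"op": "carry_out", "data": {
  "linear": [
    [0, 0, 0.002],
    [0, 0, 0],
    [0, 0, 0],
    [0, 0, 0.02],
    [0, 0, 0.03],
    [0, 0, 0.04],
    [0, 0, 0.05],
    [0, 0, 0]
  ],
  "angular": [
    [0, 0, 0],
    [0, 0, 0],
    [0, 0, 0],
    [0, 0, 0],
    [0, 0, 0],
    [0, 0, 0],
    [0, 0, 0],
    [0, 0, 0]
  ],
  "hand": [0.4, 0.4, 0.4, 0.4, 0.4, 0.4, 0.4, 0.4],
  "force": 60
}}

```text
clock: 43.1
position: [0.496, 0.1235, 0.3033]
ee_rot: [0.003, 0.775, 0.632, 0.004]
contact_force: [1.0, 0.3, 0.3]
width: 0.0341
gripper_force: 0.0
```

```bash
python3 - <<'E'
from h import *
np.set_printoptions(precision=4,suppress=True)
ims=grab()
# tin: template = background difference on both the old image (known pixel pick) -> check shift
for n in ims:
    o=cv2.cvtColor(cv2.imread(f"pics/{n}0.png"),cv2.COLOR_BGR2GRAY);g=cv2.cvtColor(ims[n],cv2.COLOR_RGB2GRAY)
    x,y=((379,169) if n=="top" else (298,257))
    t=o[y-20:y+20,x-18:x+18];r=cv2.matchTemplate(g[y-50:y+50,x-50:x+50],t,cv2.TM_CCOEFF_NORMED);_,v,_,l=cv2.minMaxLoc(r);print(n,v,np.array(l)-[32,30])
    if n=="top":
        for yy in range(155,182,2): print(yy,g[yy,364:396].tolist())
E
python3 ori.py -.1985 0
```

```text
scene 0.9966453313827515 [0 0]
top 0.9979600310325623 [0 0]
155 [92, 91, 92, 93, 93, 94, 92, 91, 89, 91, 91, 93, 91, 92, 92, 92, 90, 89, 90, 91, 91, 92, 90, 93, 95, 94, 93, 90, 90, 90, 91, 92]
157 [91, 91, 92, 91, 92, 89, 91, 91, 94, 92, 95, 94, 91, 89, 90, 89, 90, 91, 90, 89, 89, 89, 91, 90, 90, 92, 92, 92, 92, 93, 93, 91]
159 [92, 93, 92, 94, 92, 90, 88, 92, 92, 92, 92, 94, 97, 97, 99, 99, 98, 96, 94, 91, 90, 92, 92, 94, 93, 91, 92, 92, 93, 94, 94, 93]
161 [92, 91, 90, 90, 89, 91, 91, 90, 93, 103, 116, 129, 136, 141, 140, 141, 138, 133, 126, 112, 101, 96, 92, 93, 92, 91, 93, 94, 95, 93, 95, 95]
163 [92, 90, 91, 91, 92, 90, 92, 100, 117, 136, 143, 142, 144, 145, 142, 135, 127, 138, 140, 141, 137, 118, 100, 95, 93, 92, 94, 91, 93, 93, 93, 93]
165 [91, 90, 90, 90, 88, 86, 95, 122, 136, 141, 142, 137, 132, 142, 146, 145, 146, 145, 139, 134, 143, 141, 123, 100, 92, 93, 94, 92, 91, 89, 89, 91]
167 [89, 93, 89, 88, 82, 76, 101, 131, 138, 140, 130, 104, 106, 142, 146, 147, 147, 144, 144, 143, 144, 145, 135, 109, 93, 93, 94, 95, 92, 93, 90, 91]
169 [90, 92, 89, 75, 54, 63, 100, 134, 136, 12
[... 365 characters left out ...]
3, 92, 93, 93, 91, 94]
175 [91, 81, 56, 47, 47, 47, 46, 48, 60, 84, 109, 129, 135, 135, 137, 136, 135, 131, 126, 112, 101, 94, 91, 93, 93, 95, 92, 94, 92, 94, 93, 95]
177 [92, 90, 76, 52, 48, 48, 48, 48, 45, 47, 49, 55, 66, 73, 75, 73, 69, 64, 63, 78, 90, 92, 90, 95, 95, 94, 93, 93, 94, 94, 94, 93]
179 [93, 93, 92, 77, 52, 49, 50, 46, 49, 47, 48, 47, 48, 47, 46, 47, 52, 68, 92, 94, 95, 94, 92, 90, 92, 92, 93, 93, 92, 94, 96, 98]
181 [95, 96, 95, 94, 83, 61, 50, 48, 50, 46, 46, 49, 49, 49, 52, 67, 89, 91, 94, 93, 93, 92, 93, 93, 94, 92, 92, 91, 92, 93, 93, 96]
pos [0.4945 0.1233 0.2998] q [ 0.108  0.262  1.806 -0.     1.07   0.309] need rotvec/.08 [-0.    0.04  0.04] t 43.2 F [-0.4 -0.1 -0.5]
```

Run:
```python
from h import *
np.set_printoptions(precision=4,suppress=True)
print(ray("top",(378.6,168.2),.046),ray("top",(379.6,166.9),.072),ray("scene",(297,243.4),.072),proj("top",[[.667,-.169,.046],[.667,-.169,.072]]),proj("scene",[[.667,-.169,0],[.667,-.169,.072]]))
```

```text
[ 0.6676 -0.1684  0.046 ] [ 0.6674 -0.1682  0.072 ] [ 0.6675 -0.1698  0.072 ] [[378.7931 168.4206]
 [379.8887 167.0253]] [[298.5477 264.7464]
 [297.1246 243.1549]]
```

Request:
{"op": "carry_out", "data": {
  "linear": [
    [-0.0354, 0.0123, 0],
    [-0.0354, 0.0123, 0],
    [-0.0354, 0.0122, 0],
    [0, 0, -0.03],
    [0, 0, -0.05],
    [0, 0, -0.05],
    [0, 0, -0.05],
    [0, 0, -0.014]
  ],
  "angular": [
    [0, 0, 0],
    [0, 0, 0],
    [0, 0, 0],
    [0, 0, 0],
    [0, 0, 0],
    [0, 0, 0],
    [0, 0, 0],
    [0, 0, 0]
  ],
  "hand": [0, 0, 0, 0, 0, 0, 0, 0]
}}

```text
clock: 43.87
position: [0.4388, 0.1413, 0.1979]
ee_rot: [-0.002, 0.775, 0.632, -0.004]
contact_force: [-0.9, 0.1, 0.2]
width: 0.0004
gripper_force: 0.0
```

Request:
{"op": "carry_out", "data": {
  "linear": [
    [0, 0, 0],
    [0.001, -0.005, 0],
    [0.001, -0.005, 0],
    [0, 0, 0],
    [0, 0, 0]
  ],
  "angular": [
    [0, 0, 0],
    [0, 0, 0],
    [0, 0, 0],
    [0, 0, 0],
    [0, 0, 0]
  ],
  "hand": [0, 0, 0, 0, 0]
}}

```text
clock: 44.28
position: [0.4426, 0.1366, 0.2027]
ee_rot: [0.001, 0.775, 0.632, 0.001]
contact_force: [0.0, -0.6, 0.1]
width: -0.0
gripper_force: 0.0
```

Request:
{"op": "carry_out", "data": {
  "linear": [
    [-0.0026, -0.002, 0],
    [-0.0004, -0.002, 0],
    [0, 0, 0],
    [0, 0, 0]
  ],
  "angular": [
    [0, 0, 0],
    [0, 0, 0],
    [0, 0, 0],
    [0, 0, 0]
  ],
  "hand": [0, 0, 0, 0]
}}

```text
clock: 44.62
position: [0.4404, 0.1347, 0.2018]
ee_rot: [0.0, 0.775, 0.632, 0.0]
contact_force: [-0.7, 0.4, -0.5]
width: 0.0
gripper_force: 0.0
```

Request:
{"op": "carry_out", "data": {
  "linear": [
    [-0.0004, -0.002, 0],
    [-0.0004, -0.002, 0],
    [0, 0, 0],
    [0, 0, 0]
  ],
  "angular": [
    [0, 0, 0],
    [0, 0, 0],
    [0, 0, 0],
    [0, 0, 0]
  ],
  "hand": [0, 0, 0, 0]
}}

```text
clock: 44.95
position: [0.4402, 0.1328, 0.2017]
ee_rot: [0.0, 0.775, 0.632, 0.0]
contact_force: [0.3, 1.1, 1.3]
width: -0.0002
gripper_force: 0.7
```

Request:
{"op": "carry_out", "data": {
  "linear": [
    [-0.0004, -0.002, 0],
    [-0.0004, -0.002, 0],
    [0, 0, 0],
    [0, 0, 0]
  ],
  "angular": [
    [0, 0, 0],
    [0, 0, 0],
    [0, 0, 0],
    [0, 0, 0]
  ],
  "hand": [0, 0, 0, 0]
}}

```text
clock: 45.28
position: [0.4397, 0.1306, 0.2016]
ee_rot: [0.0, 0.775, 0.632, 0.0]
contact_force: [0.8, 0.9, 0.2]
width: 0.0002
gripper_force: 0.5
```

Run:
```python
from h import *
np.set_printoptions(precision=4,suppress=True)
ims=grab()
print(fitsil({"scene":ims["scene"]},[CG],blue,[.4208,.0737,.003,-.167],fixz=.003))
```

```text
(array([ 0.4201,  0.0696,  0.0089, -0.1286]), np.float64(0.09895881323136457))
```

Request:
{"op": "carry_out", "data": {
  "linear": [
    [0.001, 0.006, 0],
    [0, 0, 0.05],
    [0, 0, 0.07],
    [0, 0, 0.07],
    [0.0376, -0.0504, 0.007],
    [0.0376, -0.0504, 0],
    [0.0376, -0.0504, 0],
    [0.0376, -0.0504, 0]
  ],
  "angular": [
    [0, 0, 0],
    [0, 0, 0],
    [0, 0, 0],
    [0, 0, 0],
    [0, 0, 0],
    [0, 0, 0],
    [0, 0, 0],
    [0, 0, 0]
  ],
  "hand": [0, 0, 0, 0, 0.6, 0.6, 0.6, 0.6]
}}

```text
clock: 46.05
position: [0.5156, 0.032, 0.3004]
ee_rot: [0.0, 0.774, 0.633, -0.0]
contact_force: [0.5, 1.0, -0.1]
width: 0.0481
gripper_force: 0.0
```

Request:
{"op": "carry_out", "data": {
  "linear": [
    [0.0376, -0.0504, 0],
    [0.0376, -0.0504, 0],
    [0.0376, -0.0504, 0],
    [0.0376, -0.0504, 0],
    [0.0376, -0.0504, 0],
    [0.0376, -0.0504, 0],
    [0.0376, -0.0504, 0],
    [0.0376, -0.0504, 0]
  ],
  "angular": [
    [0, 0, 0],
    [0, 0, 0],
    [0, 0, 0],
    [0, 0, 0],
    [0, 0, 0],
    [0, 0, 0],
    [0, 0, 0],
    [0, 0, 0]
  ],
  "hand": [0.6, 0.6, 0.6, 0.6, 0.6, 0.6, 0.6, 0.6]
}}

```text
clock: 46.72
position: [0.6662, -0.1699, 0.2994]
ee_rot: [-0.001, 0.775, 0.632, -0.001]
contact_force: [0.6, 0.4, 0.2]
width: 0.0512
gripper_force: 0.0
```

```bash
python3 - <<'E'
from h import *
for i in range(4): ims=grab()
np.set_printoptions(precision=4,suppress=True)
o=cv2.cvtColor(cv2.imread("pics/scene0.png"),cv2.COLOR_BGR2GRAY);g=cv2.cvtColor(ims["scene"],cv2.COLOR_RGB2GRAY)
t=o[255:275,282:314];r=cv2.matchTemplate(g[230:300,260:340],t,cv2.TM_CCOEFF_NORMED);_,v,_,l=cv2.minMaxLoc(r);print(v,np.array(l)-[22,25])
G=cv2.cvtColor(ims["top"],cv2.COLOR_RGB2GRAY)
for xl in(-46,-14):
    ys=np.arange(-90,90,1.0);u=proj("top",place([.4582,.0922,0,-.2],[(xl,y,49) for y in ys]))
    w=cv2.remap(G,u[:,0].astype(np.float32)[None],u[:,1].astype(np.float32)[None],cv2.INTER_CUBIC)[0].astype(int)
    print(xl,list(zip(ys.astype(int).tolist(),w.tolist()))[5:25],list(zip(ys.astype(int).tolist(),w.tolist()))[100:130])
print(fitsil({"top":ims["top"]},[CG],blue,[.4248,.0733,.003,-.2],fixz=.003))
print(fitsil({"top":ims["top"]},[B52],lambda c:cv2.morphologyEx(np.pad(orange(c).astype(np.uint8),60),3,np.ones((61,61),np.uint8))[60:-60,60:-60],[.494,.1235,.003,-.2],fixz=.003))
E
python3 ori.py -.1985 0
```

```text
0.9670904874801636 [0 0]
-46 [(-85, 63), (-84, 72), (-83, 81), (-82, 90), (-81, 109), (-80, 130), (-79, 147), (-78, 163), (-77, 171), (-76, 174), (-75, 177), (-74, 178), (-73, 178), (-72, 178), (-71, 179), (-70, 179), (-69, 179), (-68, 178), (-67, 178), (-66, 178)] [(10, 174), (11, 174), (12, 175), (13, 175), (14, 176), (15, 176), (16, 177), (17, 177), (18, 177), (19, 176), (20, 175), (21, 172), (22, 165), (23, 158), (24, 151), (25, 148), (26, 148), (27, 150), (28, 152), (29, 154), (30, 156), (31, 157), (32, 157), (33, 157), (34, 157), (35, 156), (36, 156), (37, 156), (38, 156), (39, 156)]
-14 [(-85, 71), (-84, 78), (-83, 88), (-82, 91), (-81, 95), (-80, 110), (-79, 126), (-78, 145), (-77, 162), (-76, 171), (-75, 176), (-74, 180), (-73, 180), (-72, 179), (-71, 179), (-70, 179), (-69, 179), (-68, 179), (-67, 179), (-66, 179)] [(10, 177), (11, 177), (12, 177), (13, 178), (14, 178), (15, 179), (16, 179), (17, 179), (18, 180), (19, 179), (20, 175), (21, 170), (22, 164), (23, 159), (24, 156), (25, 155), (26, 155), (27, 157), (28, 159), (29, 160), (30, 160), (31, 161), (32, 161), (33, 161), (34, 161), (35, 160), (36, 160), (37, 159), (38, 158), (39, 157)]
(array([ 0.4246,  0.0698,  0.0098, -0.1652]), np.float64(0.15185410334346505))
(array([ 0.4946,  0.1255,  0.0066, -0.195 ]), np.float64(0.049573939286348345))
pos [ 0.6651 -0.1675  0.3001] q [-0.348  0.506  1.402  0.     1.234 -0.148] need rotvec/.08 [-0.01 -0.01  0.03] t 47.1 F [0.2 0.5 0. ]
```

Request:
{"op": "carry_out", "data": {
  "linear": [
    [0.0042, -0.0026, -0.04],
    [0, 0, -0.05],
    [0, 0, -0.045],
    [0, 0, -0.014],
    [0, 0, 0],
    [0, 0, 0],
    [0, 0, 0],
    [0, 0, 0]
  ],
  "angular": [
    [0, 0, 0],
    [0, 0, 0],
    [0, 0, 0],
    [0, 0, 0],
    [0, 0, 0],
    [0, 0, 0],
    [0, 0, 0],
    [0, 0, 0]
  ],
  "hand": [0.6, 0.6, 0.6, 0.6, 0.6, 0.6, 0.1, 0.1],
  "force": 90
}}

```text
clock: 47.78
position: [0.6685, -0.17, 0.2275]
ee_rot: [0.001, 0.775, 0.632, 0.001]
contact_force: [-0.2, -0.6, -0.6]
width: 0.0281
gripper_force: 0.0
```

Request:
{"op": "carry_out", "data": {
  "linear": [
    [0, 0, 0],
    [0, 0, 0],
    [0, 0, 0],
    [0, 0, 0.02],
    [0, 0, 0.05],
    [0, 0, 0.06],
    [0, 0, 0.07],
    [0, 0, 0]
  ],
  "angular": [
    [0, 0, 0],
    [0, 0, 0],
    [0, 0, 0],
    [0, 0, 0],
    [0, 0, 0],
    [0, 0, 0],
    [0, 0, 0],
    [0, 0, 0]
  ],
  "hand": [0.1, 0.1, 0.1, 0.1, 0.1, 0.1, 0.1, 0.1]
}}

```text
clock: 48.45
position: [0.6697, -0.1706, 0.334]
ee_rot: [0.006, 0.775, 0.632, 0.004]
contact_force: [0.9, -0.7, 0.1]
width: 0.0188
gripper_force: 88.3
```

```bash
cat > tin.py <<'E'
from h import *
import sys
for i in range(3): im=manip.get_image("scene")
p=np.array([float(v) for v in sys.argv[1:5]])  # x,y,z bottom, yaw
g=cv2.cvtColor(im,cv2.COLOR_RGB2GRAY);u=proj("scene",[p[:3]+[0,0,.02]])[0].astype(int)
for dz in(.035,.025,.015): 
    r=int(round(proj("scene",[p[:3]+[0,0,dz]])[0][1]));print(r,u[0]-16,g[r,u[0]-16:u[0]+17].tolist(),"pred centre",np.round(proj("scene",[p[:3]+[0,0,dz]])[0][0],1))
c=u[0];r0=int(proj("scene",[p[:3]])[0][1])-14
print("col",c,r0,g[r0:r0+26,c].tolist(),"pred bottom centre/axis px",proj("scene",[p[:3],p[:3]+[0,0,.046]]))
E
python3 tin.py .6672 -.1688 .099 -.2; python3 ori.py -.1985 0
```

```text
223 280 [69, 70, 68, 68, 69, 90, 126, 152, 159, 161, 160, 158, 159, 160, 142, 98, 96, 91, 89, 91, 90, 90, 91, 94, 95, 88, 79, 71, 71, 70, 71, 92, 124] pred centre 295.9
227 280 [70, 67, 68, 69, 71, 79, 92, 96, 101, 105, 106, 110, 112, 116, 122, 126, 111, 106, 109, 97, 95, 94, 92, 89, 89, 85, 81, 72, 72, 73, 71, 94, 126] pred centre 296.1
230 280 [70, 70, 69, 69, 70, 77, 89, 98, 103, 106, 108, 108, 110, 112, 113, 115, 116, 117, 118, 110, 96, 94, 93, 91, 88, 85, 78, 71, 72, 76, 77, 97, 126] pred centre 296.4
col 296 220 [82, 99, 89, 96, 142, 159, 169, 111, 116, 117, 116, 115, 115, 115, 115, 115, 115, 117, 116, 112, 112, 73, 73, 72, 73, 73] pred bottom centre/axis px [[296.67951553 234.63577024]
 [295.6878764  219.54687052]]
pos [ 0.6675 -0.1699  0.3259] q [-0.35   0.492  1.36   0.     1.289 -0.149] need rotvec/.08 [0.   0.   0.04] t 48.6 F [-0.3  0.2 -2. ]
```

Request:
{"op": "carry_out", "data": {
  "linear": [
    [-0.028, 0.04, 0],
    [-0.028, 0.04, 0],
    [-0.028, 0.04, 0],
    [-0.028, 0.04, 0],
    [-0.028, 0.04, 0],
    [-0.028, 0.04, 0],
    [-0.028, 0.04, 0],
    [-0.028, 0.04, 0]
  ],
  "angular": [
    [0, 0, 0],
    [0, 0, 0],
    [0, 0, 0],
    [0, 0, 0],
    [0, 0, 0],
    [0, 0, 0],
    [0, 0, 0],
    [0, 0, 0]
  ],
  "hand": [0.1, 0.1, 0.1, 0.1, 0.1, 0.1, 0.1, 0.1]
}}

```text
clock: 49.27
position: [0.5543, -0.009, 0.3235]
ee_rot: [-0.002, 0.775, 0.632, -0.001]
contact_force: [0.6, 0.7, -1.8]
width: 0.0185
gripper_force: 88.4
```

Request:
{"op": "carry_out", "data": {
  "linear": [
    [-0.028, 0.04, 0],
    [-0.028, 0.04, 0],
    [-0.028, 0.04, 0],
    [-0.028, 0.04, 0],
    [-0.028, 0.04, 0],
    [-0.028, 0.04, 0],
    [-0.028, 0.04, 0],
    [-0.028, 0.04, 0]
  ],
  "angular": [
    [0, 0, 0],
    [0, 0, 0],
    [0, 0, 0],
    [0, 0, 0],
    [0, 0, 0],
    [0, 0, 0],
    [0, 0, 0],
    [0, 0, 0]
  ],
  "hand": [0.1, 0.1, 0.1, 0.1, 0.1, 0.1, 0.1, 0.1]
}}

```text
clock: 49.93
position: [0.4422, 0.1507, 0.3238]
ee_rot: [-0.001, 0.775, 0.632, -0.002]
contact_force: [0.1, 0.3, -1.7]
width: 0.0185
gripper_force: 88.4
```

Request:
{"op": "carry_out", "data": {
  "linear": [
    [0, 0, -0.02],
    [0, 0, -0.02],
    [0, 0, -0.01],
    [0, 0, 0],
    [0, 0, 0],
    [0, 0, 0]
  ],
  "angular": [
    [0, 0, 0],
    [0, 0, 0],
    [0, 0, 0],
    [0, 0, 0],
    [0, 0, 0],
    [0, 0, 0]
  ],
  "hand": [0.1, 0.1, 0.1, 0.1, 0.1, 0.1]
}}

```text
clock: 50.43
position: [0.4441, 0.1498, 0.3004]
ee_rot: [-0.0, 0.775, 0.632, -0.0]
contact_force: [0.2, -0.1, -1.3]
width: 0.0189
gripper_force: 88.4
```

```bash
python3 tin.py .4427 .1501 .075 -.2; python3 ori.py -.1985 0
```

```text
153 311 [123, 122, 120, 108, 70, 69, 70, 69, 71, 93, 127, 150, 157, 157, 157, 158, 156, 139, 96, 94, 88, 89, 94, 91, 91, 101, 121, 122, 122, 122, 122, 120, 119] pred centre 327.7
156 311 [71, 69, 70, 70, 71, 71, 69, 71, 75, 81, 93, 99, 103, 106, 107, 110, 109, 103, 112, 112, 107, 93, 90, 86, 84, 93, 120, 122, 120, 121, 119, 121, 120] pred centre 327.8
159 311 [71, 69, 69, 71, 71, 70, 69, 69, 73, 82, 93, 100, 106, 107, 109, 110, 113, 113, 114, 114, 108, 91, 90, 86, 87, 101, 120, 121, 121, 122, 122, 121, 119] pred centre 327.8
col 327 148 [81, 79, 87, 96, 94, 156, 160, 132, 109, 112, 111, 113, 111, 110, 112, 113, 110, 108, 108, 73, 86, 104, 104, 106, 100, 102] pred bottom centre/axis px [[327.857174   162.79267359]
 [327.69184556 149.85771292]]
pos [0.4442 0.1498 0.3009] q [0.177 0.204 1.886 0.    1.051 0.379] need rotvec/.08 [-0.    0.01  0.05] t 50.6 F [ 1.  -0.7 -1.4]
```

Request:
{"op": "carry_out", "data": {
  "linear": [
    [-0.002, 0.0004, 0],
    [0, 0, -0.03],
    [0, 0, -0.03],
    [0, 0, -0.03],
    [0, 0, -0.016],
    [0, 0, 0],
    [0, 0, 0]
  ],
  "angular": [
    [0, 0, 0],
    [0, 0, 0],
    [0, 0, 0],
    [0, 0, 0],
    [0, 0, 0],
    [0, 0, 0],
    [0, 0, 0]
  ],
  "hand": [0.1, 0.1, 0.1, 0.1, 0.1, 0.1, 0.1]
}}

```text
clock: 51.17
position: [0.443, 0.1502, 0.2476]
ee_rot: [-0.0, 0.775, 0.632, -0.0]
contact_force: [-0.2, 0.2, -0.7]
width: 0.0186
gripper_force: 88.4
```

Request:
{"op": "carry_out", "data": {
  "linear": [
    [0, 0, -0.015],
    [0, 0, -0.015],
    [0, 0, -0.006],
    [0, 0, 0],
    [0, 0, 0]
  ],
  "angular": [
    [0, 0, 0],
    [0, 0, 0],
    [0, 0, 0],
    [0, 0, 0],
    [0, 0, 0]
  ],
  "hand": [0.1, 0.1, 0.1, 0.1, 0.1]
}}

```text
clock: 51.58
position: [0.4429, 0.1503, 0.2304]
ee_rot: [0.0, 0.775, 0.632, 0.0]
contact_force: [-2.2, -0.6, 7.9]
width: 0.019
gripper_force: 89.3
```

Request:
{"op": "carry_out", "data": {
  "linear": [
    [0, 0, -0.003],
    [0, 0, 0],
    [0, 0, 0]
  ],
  "angular": [
    [0, 0, 0],
    [0, 0, 0],
    [0, 0, 0]
  ],
  "hand": [0.1, 0.1, 0.1]
}}

```text
clock: 51.83
position: [0.4428, 0.1504, 0.2303]
ee_rot: [0.0, 0.775, 0.632, 0.001]
contact_force: [-5.2, -0.4, 19.9]
width: 0.0186
gripper_force: 90.9
```

Request:
{"op": "carry_out", "data": {
  "linear": [
    [0, 0, 0.002],
    [0, 0, 0],
    [0, 0, 0],
    [0, 0, 0.02],
    [0, 0, 0.03],
    [0, 0, 0.05],
    [0, 0, 0.06],
    [0, 0, 0.03]
  ],
  "angular": [
    [0, 0, 0],
    [0, 0, 0],
    [0, 0, 0],
    [0, 0, 0],
    [0, 0, 0],
    [0, 0, 0],
    [0, 0, 0],
    [0, 0, 0]
  ],
  "hand": [0.35, 0.35, 0.35, 0.35, 0.35, 0.35, 0.35, 0.35]
}}

```text
clock: 52.5
position: [0.4436, 0.1504, 0.3263]
ee_rot: [0.001, 0.775, 0.632, 0.002]
contact_force: [0.9, 0.1, -1.0]
width: 0.0296
gripper_force: 0.0
```

```bash
python3 ori.py -.1985 0
python3 - <<'E'
from h import *
np.set_printoptions(precision=4,suppress=True)
ims=grab()
for n in ims:
    p,e=fitsil({n:ims[n]},BARH,red,[.6744,-.003,0,0],fixz=0);print(n,p,e)
    k=red(ims[n].astype(int)).astype(np.uint8);N,l,s,c=cv2.connectedComponentsWithStats(k);u=proj(n,[[.674,-.003,.015]])[0];j=min(range(1,N),key=lambda i:np.hypot(*(c[i]-u)));print(s[j],c[j],u)
# bar shaft: brightness centroid per column in top
g=cv2.cvtColor(ims["top"],cv2.COLOR_RGB2GRAY).astype(float)
P=[]
for x in range(255,310,3):
    col=np.clip(g[158:178,x]-105,0,None);P.append((x,(col*np.arange(158,178)).sum()/max(col.sum(),1)))
P=np.array(P);W=np.array([ray("top",p,.006)[:2] for p in P]);f=np.polyfit(W[:,1],W[:,0],1);print("shaft x = a*y+b",f,"yaw",-np.arctan(f[0]),"res",np.std(W[:,0]-np.polyval(f,W[:,1])))
print(g[167,240:258]); print(ray("top",(249.3,167),.0045),ray("scene",(398,203.7),.0045))
E
```

```text
pos [0.4436 0.1504 0.3263] q [0.178 0.177 1.849 0.    1.113 0.38 ] need rotvec/.08 [-0.01  0.04  0.04] t 52.5 F [ 0.9  0.1 -1. ]
scene [ 0.6716 -0.002  -0.0011  0.0951] 0.10539392482167187
[338 224  16  18 175] [345.8457 232.1257] [346.2355 232.5483]
top [ 0.6755 -0.0022  0.0021 -0.0132] 0.28258677804983434
[314 165  16   5  75] [321.72   166.8667] [321.7223 167.5485]
shaft x = a*y+b [0.0134 0.6765] yaw -0.013438751154589586 res 0.00031178162825763907
[ 94.  92.  94.  93.  92.  93.  93.  90.  87.  90.  99. 108. 109. 109.
 109. 107. 109. 110.]
[0.6768 0.2137 0.0045] [0.6779 0.2142 0.0045]
```

Request:
{"op": "carry_out", "data": {
  "linear": [
    [0.0385, -0.0256, 0],
    [0.0385, -0.0256, 0],
    [0.0385, -0.0256, -0.013],
    [0.0385, -0.0256, -0.013],
    [0.0385, -0.0256, -0.013],
    [0.0385, -0.0256, -0.013],
    [0.0385, -0.0256, -0.013],
    [0.0385, -0.0256, -0.013]
  ],
  "angular": [
    [0, 0, 0.194],
    [0, 0, 0.194],
    [0, 0, 0.194],
    [0, 0, 0.194],
    [0, 0, 0.194],
    [0, 0, 0.194],
    [0, 0, 0.194],
    [0, 0, 0.194]
  ],
  "hand": [0.5, 0.5, 0.5, 0.5, 0.5, 0.5, 0.5, 0.5]
}}

```text
clock: 53.27
position: [0.5972, 0.0471, 0.2826]
ee_rot: [-0.001, 0.734, 0.679, -0.001]
contact_force: [-0.2, 0.7, 1.0]
width: 0.0429
gripper_force: 0.0
```

Request:
{"op": "carry_out", "data": {
  "linear": [
    [0.0385, -0.0256, -0.013],
    [0.0385, -0.0256, -0.013],
    [0.0385, -0.0256, -0.013],
    [0.0385, -0.0256, -0.013],
    [0, 0, 0],
    [0, 0, 0],
    [0, 0, 0]
  ],
  "angular": [
    [0, 0, 0.194],
    [0, 0, 0.194],
    [0, 0, 0.194],
    [0, 0, 0.194],
    [0, 0, 0],
    [0, 0, 0],
    [0, 0, 0]
  ],
  "hand": [0.5, 0.5, 0.5, 0.5, 0.5, 0.5, 0.5]
}}

```text
clock: 53.85
position: [0.673, -0.0032, 0.2573]
ee_rot: [-0.002, 0.713, 0.702, -0.001]
contact_force: [-0.3, 0.5, -0.4]
width: 0.043
gripper_force: 0.0
```

```bash
python3 ori.py -.0125 0
```

```text
pos [ 0.673  -0.0032  0.2573] q [-1.080e-01  5.230e-01  1.487e+00  1.000e-03  1.135e+00 -9.300e-02] need rotvec/.08 [-0.01 -0.05  0.04] t 53.9 F [-0.3  0.5 -0.4]
```

Request:
{"op": "carry_out", "data": {
  "linear": [
    [0.003, 0, -0.05],
    [0, 0, -0.05],
    [0, 0, -0.04],
    [0, 0, -0.0186],
    [0, 0, 0],
    [0, 0, 0],
    [0, 0, 0],
    [0, 0, 0]
  ],
  "angular": [
    [0, 0, 0],
    [0, 0, 0],
    [0, 0, 0],
    [0, 0, 0],
    [0, 0, 0],
    [0, 0, 0],
    [0, 0, 0],
    [0, 0, 0]
  ],
  "hand": [0.5, 0.5, 0.5, 0.5, 0.5, 0.5, 0.05, 0.05],
  "force": 90
}}

```text
clock: 54.52
position: [0.6759, -0.0033, 0.1816]
ee_rot: [0.001, 0.712, 0.702, 0.001]
contact_force: [0.2, 0.3, 0.6]
width: 0.0193
gripper_force: 0.4
```

Request:
{"op": "carry_out", "data": {
  "linear": [
    [0, 0, 0],
    [0, 0, 0],
    [0, 0, 0],
    [0, 0, 0],
    [0, 0, 0.02],
    [0, 0, 0.04],
    [0, 0, 0.06],
    [0, 0, 0.06]
  ],
  "angular": [
    [0, 0, 0],
    [0, 0, 0],
    [0, 0, 0],
    [0, 0, 0],
    [0, 0, 0],
    [0, 0, 0],
    [0, 0, 0],
    [0, 0, 0]
  ],
  "hand": [0.05, 0.05, 0.05, 0.05, 0.05, 0.05, 0.05, 0.05]
}}

```text
clock: 55.18
position: [0.6748, -0.0034, 0.2701]
ee_rot: [-0.001, 0.713, 0.702, -0.001]
contact_force: [0.7, -0.6, 0.0]
width: 0.0121
gripper_force: 89.3
```

```bash
python3 -c "
from rig import manip
for i in range(4): manip.get_image('top')"; python3 ori.py -.0125 0
```

```text
pos [ 0.6754 -0.0034  0.2713] q [-0.108  0.513  1.467  0.     1.159 -0.093] need rotvec/.08 [0.   0.03 0.04] t 55.4 F [ 0.1 -1.   0. ]
```

Request:
{"op": "carry_out", "data": {
  "linear": [
    [0, -0.03, 0.06],
    [-0.0424, -0.0333, 0],
    [-0.0424, -0.0333, 0],
    [-0.0424, -0.0333, 0],
    [-0.0424, -0.0333, 0],
    [-0.0424, -0.0333, 0],
    [-0.0424, -0.0333, 0],
    [-0.0424, -0.0333, 0]
  ],
  "angular": [
    [0, 0, 0],
    [0, 0, -0.179],
    [0, 0, -0.179],
    [0, 0, -0.179],
    [0, 0, -0.179],
    [0, 0, -0.179],
    [0, 0, -0.179],
    [0, 0, -0.179]
  ],
  "hand": [0.05, 0.05, 0.05, 0.05, 0.05, 0.05, 0.05, 0.05]
}}

```text
clock: 56.05
position: [0.5251, -0.1353, 0.2982]
ee_rot: [-0.002, 0.747, 0.665, -0.001]
contact_force: [0.1, -0.7, -0.9]
width: 0.0123
gripper_force: 89.3
```

Request:
{"op": "carry_out", "data": {
  "linear": [
    [-0.0424, -0.0333, 0],
    [-0.0424, -0.0333, 0],
    [-0.0424, -0.0333, 0],
    [-0.0424, -0.0333, 0],
    [-0.0466, -0.0333, 0],
    [-0.0466, -0.0333, 0],
    [0, 0, 0],
    [0, 0, 0]
  ],
  "angular": [
    [0, 0, -0.179],
    [0, 0, -0.179],
    [0, 0, -0.179],
    [0, 0, -0.179],
    [0, 0, -0.179],
    [0, 0, -0.179],
    [0, 0, 0],
    [0, 0, 0]
  ],
  "hand": [0.05, 0.05, 0.05, 0.05, 0.05, 0.05, 0.05, 0.05]
}}

```text
clock: 56.72
position: [0.3942, -0.2351, 0.2987]
ee_rot: [-0.001, 0.776, 0.631, -0.0]
contact_force: [-0.6, -0.1, -1.5]
width: 0.0118
gripper_force: 89.3
```

```bash
python3 -c "
from rig import manip
for i in range(4): manip.get_image('top')"; python3 ori.py -.199 0
```

```text
pos [ 0.3962 -0.2343  0.2994] q [-6.860e-01  1.940e-01  1.904e+00  1.000e-03  1.044e+00 -4.860e-01] need rotvec/.08 [-0.01 -0.    0.02] t 56.9 F [ 0.4 -0.1  0. ]
```

Request:
{"op": "carry_out", "data": {
  "linear": [
    [-0.0062, 0.0012, -0.04],
    [0, 0, -0.05],
    [0, 0, -0.034],
    [0, 0, 0],
    [0, 0, 0],
    [0, 0, 0]
  ],
  "angular": [
    [0, 0, 0],
    [0, 0, 0],
    [0, 0, 0],
    [0, 0, 0],
    [0, 0, 0],
    [0, 0, 0]
  ],
  "hand": [0.05, 0.05, 0.05, 0.05, 0.05, 0.05]
}}

```text
clock: 57.42
position: [0.3934, -0.2343, 0.2384]
ee_rot: [0.001, 0.774, 0.633, 0.0]
contact_force: [0.0, 0.5, -1.3]
width: 0.0123
gripper_force: 89.3
```

```bash
python3 ori.py -.199 0
cat > bar.py <<'E'
from h import *
np.set_printoptions(precision=4,suppress=True,linewidth=160)
for i in range(3): ims=grab()
s=manip.get_state();X,Y,Z=s["position"];yaw=-.1988;T=[.4588,.0922,0,-.199]
c,q=np.cos(-.199),np.sin(-.199);d=np.array([X,Y])-T[:2]
print("handle local x'",round(1000*(c*d[0]+q*d[1]),1),"y'",round(1000*(-q*d[0]+c*d[1]),1),"under z",round(1000*(Z-.1813),1))
# sample across the bar shaft in each view: profile perpendicular to predicted bar line
for n in ims:
    g=ims[n].astype(np.float32).min(-1)
    for yl in(90,110,130,150,170,190,205):
        L=np.array([X,Y,Z-.1813,yaw]);a=proj(n,place(L,[(0,yl-5,4.5),(0,yl+5,4.5)]));m=a.mean(0);t=(a[1]-a[0])/np.linalg.norm(a[1]-a[0]);nn=np.array([-t[1],t[0]])
        if nn[1]<0: nn=-nn
        k=np.arange(-6,6.01,.5);acc=np.mean([cv2.remap(g,(m+j*t)[0]+np.float32(k*nn[0])[None],(m+j*t)[1]+np.float32(k*nn[1])[None],cv2.INTER_LINEAR)[0] for j in(-1.5,0,1.5)],0) if 0 else np.mean([cv2.remap(g,np.float32((m+j*t)[0]+k*nn[0])[None],np.float32((m+j*t)[1]+k*nn[1])[None],cv2.INTER_LINEAR)[0] for j in(-1.5,0,1.5)],0)
        print(n,yl,m.round(1),acc[::2].astype(int).tolist())
E
python3 bar.py
```

```text
pos [ 0.3934 -0.2343  0.2384] q [-0.689  0.267  1.994  0.     0.879 -0.489] need rotvec/.08 [0.01 0.02 0.02] t 57.4 F [ 0.   0.5 -1.3]
handle local x' -0.3 y' -333.2 under z 57.2
scene 90 [244.7 200.1] [119, 119, 120, 121, 133, 128, 101, 98, 106, 115, 116, 115, 115]
scene 110 [251.2 197.9] [119, 118, 118, 122, 133, 128, 105, 99, 107, 116, 116, 117, 118]
scene 130 [257.5 195.8] [119, 119, 120, 122, 132, 128, 105, 99, 108, 117, 118, 118, 118]
scene 150 [263.8 193.6] [116, 117, 118, 121, 131, 130, 107, 100, 109, 118, 119, 119, 118]
scene 170 [270.  191.5] [118, 118, 118, 120, 132, 131, 103, 101, 110, 117, 117, 118, 118]
scene 190 [276.1 189.4] [117, 117, 117, 120, 131, 130, 104, 101, 111, 117, 118, 118, 116]
scene 205 [280.7 187.9] [119, 118, 118, 120, 131, 128, 106, 103, 111, 117, 117, 117, 116]
top 90 [372. 257.] [91, 91, 90, 94, 107, 121, 122, 112, 96, 84, 66, 49, 47]
top 110 [365.1 255.6] [90, 91, 92, 96, 109, 121, 122, 114, 98, 87, 71, 51, 49]
top 130 [358.2 254.2] [92, 92, 92, 96, 107, 121, 122, 113, 97, 86, 69, 50, 48]
top 150 [351.3 252.8] [90, 90, 91, 94, 108, 121, 123, 114, 97, 86, 70, 50, 48]
top 170 [344.4 251.4] [91, 92, 91, 95, 108, 122, 123, 114, 98, 86, 70, 51, 48]
top 190 [337.6 250. ] [92, 91, 90, 96, 109, 123, 124, 115, 98, 87, 70, 50, 49]
top 205 [332.4 248.9] [92, 93, 92, 95, 108, 123, 125, 116, 100, 89, 71, 51, 49]
```

Request:
{"op": "carry_out", "data": {
  "linear": [
    [0.004, 0.0196, -0.0024],
    [0.004, 0.0196, 0],
    [0.004, 0.0196, 0],
    [0.004, 0.0196, 0],
    [0.004, 0.0196, 0],
    [0, 0, 0],
    [0, 0, 0]
  ],
  "angular": [
    [0, 0, 0],
    [0, 0, 0],
    [0, 0, 0],
    [0, 0, 0],
    [0, 0, 0],
    [0, 0, 0],
    [0, 0, 0]
  ],
  "hand": [0.05, 0.05, 0.05, 0.05, 0.05, 0.05, 0.05]
}}

```text
clock: 58.3
position: [0.4026, -0.1844, 0.2366]
ee_rot: [0.0, 0.774, 0.633, -0.0]
contact_force: [1.0, 0.7, -0.1]
width: 0.0118
gripper_force: 89.3
```

```bash
python3 ori.py -.199 0; python3 bar.py | head -3
```

```text
pos [ 0.4026 -0.1844  0.2366] q [-0.587  0.25   2.026 -0.     0.865 -0.387] need rotvec/.08 [0.   0.   0.01] t 58.3 F [ 1.   0.7 -0.1]
handle local x' -0.3 y' -283.5 under z 55.3
scene 90 [260.7 195.3] [118, 119, 118, 120, 131, 129, 104, 99, 109, 117, 118, 117, 117]
scene 110 [266.9 193.1] [117, 118, 117, 121, 132, 126, 103, 99, 109, 118, 117, 116, 117]
```

Request:
{"op": "carry_out", "data": {
  "linear": [
    [0.004, 0.0196, 0],
    [0.0079, 0.0392, 0],
    [0.0079, 0.0392, 0],
    [0.0079, 0.0392, 0],
    [0.0079, 0.0392, 0],
    [0.0079, 0.0392, 0],
    [0.004, 0.0196, 0],
    [0, 0, 0]
  ],
  "angular": [
    [0, 0, 0],
    [0, 0, 0],
    [0, 0, 0],
    [0, 0, 0],
    [0, 0, 0],
    [0, 0, 0],
    [0, 0, 0],
    [0, 0, 0]
  ],
  "hand": [0.05, 0.05, 0.05, 0.05, 0.05, 0.05, 0.05, 0.05]
}}

```text
clock: 59.27
position: [0.4261, -0.0659, 0.2365]
ee_rot: [-0.0, 0.774, 0.633, 0.0]
contact_force: [-0.5, 0.3, -0.3]
width: 0.0121
gripper_force: 89.3
```

```bash
python3 bar.py | head -1;python3 ori.py -.199 0
```

```text
handle local x' -0.2 y' -163.9 under z 55.3
pos [ 0.4262 -0.0684  0.2366] q [-0.321  0.236  2.049 -0.     0.857 -0.118] need rotvec/.08 [0.   0.   0.05] t 59.6 F [ 0.1 -0.8 -0.3]
```

Request:
{"op": "carry_out", "data": {
  "linear": [
    [0.002, 0.0098, 0],
    [0.004, 0.0196, 0],
    [0.004, 0.0196, 0],
    [0.004, 0.0196, 0],
    [0, 0, 0],
    [0, 0, 0]
  ],
  "angular": [
    [0, 0, 0],
    [0, 0, 0],
    [0, 0, 0],
    [0, 0, 0],
    [0, 0, 0],
    [0, 0, 0]
  ],
  "hand": [0.05, 0.05, 0.05, 0.05, 0.05, 0.05]
}}

```text
clock: 60.07
position: [0.4333, -0.0324, 0.2365]
ee_rot: [0.0, 0.774, 0.633, -0.0]
contact_force: [-0.3, -0.7, -1.0]
width: 0.012
gripper_force: 89.3
```

```bash
python3 bar.py | head -1;python3 ori.py -.199 0
```

```text
handle local x' -0.2 y' -128.3 under z 55.3
pos [ 0.4332 -0.0335  0.2366] q [-0.238  0.24   2.043 -0.     0.859 -0.036] need rotvec/.08 [0.   0.   0.04] t 60.4 F [ 0.3 -0.1 -1.7]
```

Request:
{"op": "carry_out", "data": {
  "linear": [
    [0.003, 0.0147, 0],
    [0.002, 0.0098, 0],
    [0, 0, 0],
    [0, 0, 0],
    [0, 0, 0]
  ],
  "angular": [
    [0, 0, 0],
    [0, 0, 0],
    [0, 0, 0],
    [0, 0, 0],
    [0, 0, 0]
  ],
  "hand": [0.05, 0.05, 0.05, 0.05, 0.05]
}}

```text
clock: 60.78
position: [0.4357, -0.0209, 0.2366]
ee_rot: [0.0, 0.774, 0.633, 0.0]
contact_force: [-0.1, 1.4, -1.4]
width: 0.0124
gripper_force: 89.3
```

Request:
{"op": "carry_out", "data": {
  "linear": [
    [0.0004, 0.002, 0],
    [0.0004, 0.002, 0],
    [0.0004, 0.002, 0],
    [0, 0, 0],
    [0, 0, 0]
  ],
  "angular": [
    [0, 0, 0],
    [0, 0, 0],
    [0, 0, 0],
    [0, 0, 0],
    [0, 0, 0]
  ],
  "hand": [0.05, 0.05, 0.05, 0.05, 0.05]
}}

```text
clock: 61.2
position: [0.4362, -0.0185, 0.2366]
ee_rot: [0.0, 0.774, 0.633, -0.0]
contact_force: [-0.9, -4.9, -0.7]
width: 0.0124
gripper_force: 89.3
```

Request:
{"op": "carry_out", "data": {
  "linear": [
    [0.0004, 0.002, 0],
    [0.0002, 0.001, 0],
    [0, 0, 0],
    [0, 0, 0]
  ],
  "angular": [
    [0, 0, 0],
    [0, 0, 0],
    [0, 0, 0],
    [0, 0, 0]
  ],
  "hand": [0.05, 0.05, 0.05, 0.05]
}}

```text
clock: 61.53
position: [0.4364, -0.018, 0.2367]
ee_rot: [0.001, 0.774, 0.633, -0.002]
contact_force: [-2.7, -9.9, 0.4]
width: 0.0121
gripper_force: 89.4
```

```bash
python3 bar.py | head -1;python3 ori.py -.199 0
```

```text
handle local x' -0.2 y' -112.5 under z 55.4
pos [ 0.4364 -0.018   0.2367] q [-0.199  0.243  2.038 -0.005  0.861  0.004] need rotvec/.08 [ 0.05 -0.01  0.01] t 61.8 F [ -2.1 -10.3   0.4]
```

Request:
{"op": "carry_out", "data": {
  "linear": [
    [0, 0, -0.002],
    [0, 0, -0.002],
    [0, 0, 0],
    [0, 0, 0],
    [0, 0, 0],
    [0, 0, 0],
    [0, 0, 0],
    [0, 0, 0]
  ],
  "angular": [
    [0, 0, 0],
    [0, 0, 0],
    [0, 0, 0],
    [0, 0, 0],
    [0, 0, 0],
    [0, 0, 0],
    [0, 0, 0],
    [0, 0, 0]
  ],
  "hand": [0.05, 0.05, 0.05, 0.05, 0.2, 0.3, 0.4, 0.4],
  "force": 60
}}

```text
clock: 62.5
position: [0.4367, -0.0163, 0.2346]
ee_rot: [-0.0, 0.775, 0.632, 0.0]
contact_force: [-0.4, -0.6, 0.2]
width: 0.0338
gripper_force: 0.0
```

Request:
{"op": "carry_out", "data": {
  "linear": [
    [0, 0, 0],
    [0, 0, 0.02],
    [0, 0, 0.04],
    [0, 0, 0.06],
    [0, 0, 0.06],
    [0, 0, 0.06],
    [0, -0.04, 0],
    [0, -0.04, 0]
  ],
  "angular": [
    [0, 0, 0],
    [0, 0, 0],
    [0, 0, 0],
    [0, 0, 0],
    [0, 0, 0],
    [0, 0, 0],
    [0, 0, 0],
    [0, 0, 0]
  ],
  "hand": [0.4, 0.4, 0.4, 0.4, 0.4, 0.4, 0.4, 0.4]
}}

```text
clock: 63.17
position: [0.4372, -0.0564, 0.3568]
ee_rot: [0.002, 0.774, 0.633, 0.002]
contact_force: [-0.7, -0.1, -0.6]
width: 0.0341
gripper_force: 0.0
```

Request:
{"op": "carry_out", "data": {
  "linear": [
    [-0.02, -0.06, 0.02],
    [-0.02, -0.06, 0.02],
    [-0.02, -0.06, 0.02],
    [-0.02, -0.06, 0.02],
    [-0.02, -0.06, 0],
    [-0.02, -0.06, 0],
    [0, -0.06, 0],
    [0, 0, 0]
  ],
  "angular": [
    [0, 0, 0],
    [0, 0, 0],
    [0, 0, 0],
    [0, 0, 0],
    [0, 0, 0],
    [0, 0, 0],
    [0, 0, 0],
    [0, 0, 0]
  ],
  "hand": [0.4, 0.4, 0.4, 0.4, 0.4, 0.4, 0.4, 0.4]
}}

```text
clock: 63.83
position: [0.3767, -0.2711, 0.3947]
ee_rot: [0.002, 0.776, 0.631, -0.001]
contact_force: [0.3, 0.1, -0.1]
width: 0.0342
gripper_force: 0.0
```

Run:
```python
from h import *
np.set_printoptions(precision=4,suppress=True)
ims=grab(); T=[.4588,.0922,0,-.199]
loc=lambda p:np.round(1000*np.array([np.cos(.199)*(p[0]-T[0])-np.sin(.199)*(p[1]-T[1]),np.sin(.199)*(p[0]-T[0])+np.cos(.199)*(p[1]-T[1])]),1)
h=place(T,[(0,-112,54)])[0]
for n in ims:
    I={n:ims[n]}
    p,e=fitsil(I,BARH,red,[*h,-.199],fixz=.0535);print(n,"bar",loc(p),p[3],round(e,2))
    a=place(T,[(27.5,-50,3)])[0];p,e=fitsil(I,[CG],blue,[*place(T,[(-28,-28,3)])[0],-.2],fixz=.003);print("case",loc(p),p[3],round(e,2))
    cl=lambda f:(lambda c:cv2.morphologyEx(np.pad(f(c).astype(np.uint8),60),3,np.ones((61,61),np.uint8))[60:-60,60:-60])
    for nm,f,q in(("green",green,(27.5,-50,3)),("orange",orange,(27.5,39,3))):
        p,e=fitsil(I,[B52],cl(f),[*place(T,[q])[0],-.2],fixz=.003);print(nm,loc(p),p[3],round(e,2))
    p,e=fitsil(I,SCR,yellow,[.515,.33,.004,-1.33],fixz=.004);print("scr",p,round(e,2))
g=cv2.cvtColor(ims["top"],cv2.COLOR_RGB2GRAY);o=cv2.cvtColor(cv2.imread("pics/top0.png"),cv2.COLOR_BGR2GRAY)
for nm,(x,y,r) in dict(pot=(173,172,20),spray=(460,168,18)).items():
    t=o[y-r:y+r,x-r:x+r];m=cv2.matchTemplate(g[y-r-8:y+r+8,x-r-8:x+r+8],t,cv2.TM_CCOEFF_NORMED);_,v,_,l=cv2.minMaxLoc(m);print(nm,round(v,3),np.array(l)-8)
# tin slot & bar tip
u=proj("top",place(T,[(-27,53.5,75),(-27,53.5,49),(0,108,58)]));print(u)
for v in u[1:]:
    x,y=v.astype(int);print(g[y-8:y+9:2,x-10:x+11].tolist())
```

```text
scene bar [  -1.8 -113.2] -0.08115446257899527 0.11
case [-34.4 -29. ] -0.09070477494476592 0.12
green [  3.6 -38.9] -0.3225536286178145 0.48
orange [24.2 38.5] -0.28945617739657703 0.44
scr [ 0.5101  0.3311  0.0097 -1.3402] 0.19
top bar [   1.  -112.3] -0.18700495519121443 0.12
case [-29.2 -28.8] -0.22648703043918378 0.15
green [ 28.8 -48.5] -0.21088986733124104 0.09
orange [29.4 40.1] -0.21932777042374982 0.07
scr [ 0.5158  0.3307  0.0055 -1.2732] 0.19
pot 0.999 [0 0]
spray 0.998 [0 0]
[[267.4636 245.3665]
 [268.3784 245.3702]
 [251.359  232.2697]]
[[111, 89, 59, 71, 116, 140, 124, 97, 97, 103, 112, 115, 113, 117, 121, 124, 125, 124, 124, 125, 124], [80, 74, 75, 81, 111, 130, 135, 135, 135, 134, 136, 122, 102, 100, 93, 79, 81, 88, 99, 109, 113], [71, 105, 124, 126, 133, 138, 138, 134, 135, 136, 132, 134, 135, 139, 136, 136, 127, 102, 74, 82, 86], [84, 117, 125, 134, 135, 137, 139, 140, 142, 143, 142, 130, 119, 129, 138, 141, 139, 128, 95, 68, 84], [93, 110, 130, 133, 131, 132, 139, 140, 141, 143, 146, 141, 121, 106, 135, 140, 141, 135, 108, 77, 85], [120, 106, 125, 134, 123, 112, 1
[... 477 characters left out ...]
, 90, 88, 87, 89, 89, 91, 90, 91, 90, 91, 90, 90, 90, 90, 91, 93, 92, 101], [93, 92, 91, 88, 87, 87, 88, 92, 89, 90, 92, 90, 91, 89, 89, 89, 91, 92, 96, 95, 99], [91, 92, 90, 91, 88, 86, 88, 90, 89, 89, 91, 90, 92, 93, 95, 94, 92, 100, 113, 102, 62], [91, 90, 91, 90, 90, 90, 90, 89, 87, 86, 91, 99, 113, 119, 118, 116, 113, 113, 116, 99, 75], [92, 91, 91, 93, 90, 91, 90, 90, 92, 90, 87, 93, 108, 116, 117, 118, 113, 109, 107, 97, 118], [91, 94, 92, 92, 93, 90, 91, 91, 91, 92, 90, 88, 90, 87, 91, 92, 105, 116, 97, 69, 84], [93, 92, 92, 92, 88, 90, 90, 90, 92, 91, 79, 57, 52, 54, 54, 61, 89, 103, 79, 54, 73], [92, 91, 89, 90, 92, 91, 89, 92, 90, 91, 89, 80, 68, 62, 51, 52, 52, 61, 91, 114, 107]]
```

```bash
python3 -c "
from rig import manip; print(manip.sign_off())"
```

```text
the job is handed in; nothing more can be done
None
```

The job is handed in: the scraper is on the mat, the case, both tubs and the tin are in the tray in two rows, and the bar is home through both eyelets; the orange tub tipped once in the grip and was set upright before packing, and the pot and spray bottle did not move.

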